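Assemble the beaker set on an ultrasonic cleaner

TASK

Put the beaker set back together on the ultrasonic cleaner: seat the positioning cover fully home and level on the tank (either way round), then hang the large beaker in its large hole and the small beaker in its small hole, each standing upright with its rubber ring resting on the cover, and last close each beaker with the lid of its own size. Set every part down rather than dropping it, and do not push aside or knock over the culture dish, cover-glass box, oil bottle and blue jar.

Things in the scene. Friction and masses are not known exactly. Their poses are not given: they have to be found in the camera images.
- cleaner: Ultrasonic cleaner, white, fixed: housing 120 (x) x 210 (y) x 150 mm high. Open steel tank centred in its top: opening 92 (x) x 180 (y), 75 deep, rim at z = 150. Origin: centre of the underside, on the bench; z up; -x is the front with the control panel, y the long side. Seated, the cover's origin lies 142 mm above this one, its y along this y, either way round.
- cover: Positioning cover, loose: steel plate 108 (x) x 196 (y) x 4 mm, 0.26 kg, ribs below. Origin: centre, ribs' underside; z up. Plate z = 8 to 12; ribs, 84 x 172 over all, drop into the tank (4 mm play), plate rests on its rim. Black handle bar in the middle along x: 64 long, 12 wide, z = 30 to 42, on posts at x = +-26. Holes at x = 0: large, 56 diameter, y = -48; small, 44 diameter, y = +50.
- beaker_large: Large open steel beaker, loose, upright, about 0.13 kg (varies): 50 mm outside diameter, 80 tall, wall 2.5, foot rounded. Dark rubber ring, 66 diameter, fixed round it from z = 44 to 50; hold it by the plain wall above the ring. Origin: centre of its base; z up. Hung in the large hole, ring on the plate, its origin is 32 mm below the cover's origin.
- beaker_small: Small open steel beaker, loose, upright, about 0.10 kg (varies): 38 mm outside diameter, 80 tall, wall 2.5, foot rounded. Dark rubber ring, 54 diameter, from z = 44 to 50; hold it above the ring. Origin: centre of its base; z up. Hung in the small hole its origin is 32 mm below the cover's origin. It would fall through the large hole.
- lid_large: Large lid, loose, 0.06 kg, lying boss down: steel disc 56 mm diameter, z = 5 to 9; centring boss below it 38 diameter, z = 0 to 5; black knob 16 diameter, z = 9 to 31. Origin: centre of the boss's underside; z up. Closed, the disc rests on the rim of the large beaker, boss inside (3.5 mm play), its origin 75 mm above the beaker's origin.
- lid_small: Small lid, loose, 0.045 kg, lying boss down: steel disc 44 mm diameter, z = 5 to 9; centring boss below it 26 diameter, z = 0 to 5; black knob 16 diameter, z = 9 to 31. Origin: centre of the boss's underside; z up. Closed, the disc rests on the rim of the small beaker, boss inside (3.5 mm play), its origin 75 mm above the beaker's origin.
- culture_dish: Bystander, loose: flat round culture dish, 60 mm diameter, 15 mm high, tan with a clear lid. Origin: centre of its underside.
- coverglass_box: Bystander, loose: small square plastic box, 32 x 32 x 24 mm, white with a grey lid. Origin: centre of its underside.
- oil_bottle: Bystander, loose: white plastic dropper bottle, 34 mm diameter, 96 mm tall with its nozzle. Origin: centre of its underside.
- blue_jar: Bystander, loose: bulbous blue glass jar with a steel screw cap, 86 mm diameter, 86 mm tall. Origin: centre of its underside.
Things that resemble listed ones, but are neither listed nor needed, are in the scene too. What is shaped like the lid_small but purple is not meant. What is shaped like the beaker_small but green is not meant.

How it is judged:
On the way, in this order (a step that is already met when the one before it is completed fails the run):
1. the positioning cover is seated on the tank and let go (x of cover in the frame of cleaner between -0.008 and 0.008 m and y of cover in the frame of cleaner between -0.008 and 0.008 m and z of cover in the frame of cleaner between 0.139 and 0.145 m and angle between the x axis of cover and the x axis of cleaner, either way round below 0.1 rad and angle between cover's own z axis and vertical below 0.04 rad and contact force between the fingers and cover below 0.05 N), for 0.2 s.
2. both beakers hang by their rings in their own holes of the seated cover, let go (x of cover in the frame of cleaner between -0.008 and 0.008 m and y of cover in the frame of cleaner between -0.008 and 0.008 m and z of cover in the frame of cleaner between 0.139 and 0.145 m and angle between the x axis of cover and the x axis of cleaner, either way round below 0.1 rad and angle between cover's own z axis and vertical below 0.04 rad and x of beaker_large in the frame of cover between -0.006 and 0.006 m and y of beaker_large in the frame of cover between -0.054 and -0.042 m and z of beaker_large in the frame of cover between -0.035 and -0.029 m and angle between each of beaker_large, beaker_small's own z axis and vertical below 0.08 rad and x of beaker_small in the frame of cover between -0.006 and 0.006 m and y of beaker_small in the frame of cover between 0.044 and 0.056 m and z of beaker_small in the frame of cover between -0.035 and -0.029 m and contact force between the fingers and beaker_large below 0.05 N and contact force between the fingers and beaker_small below 0.05 N), for 0.2 s.
3. each beaker is closed with its own lid (x of cover in the frame of cleaner between -0.008 and 0.008 m and y of cover in the frame of cleaner between -0.008 and 0.008 m and z of cover in the frame of cleaner between 0.139 and 0.145 m and angle between the x axis of cover and the x axis of cleaner, either way round below 0.1 rad and angle between cover's own z axis and vertical below 0.04 rad and x of beaker_large in the frame of cover between -0.006 and 0.006 m and y of beaker_large in the frame of cover between -0.054 and -0.042 m and z of beaker_large in the frame of cover between -0.035 and -0.029 m and angle between each of beaker_large, beaker_small, lid_large, lid_small's own z axis and vertical below 0.08 rad and x of beaker_small in the frame of cover between -0.006 and 0.006 m and y of beaker_small in the frame of cover between 0.044 and 0.056 m and z of beaker_small in the frame of cover between -0.035 and -0.029 m and horizontal distance between lid_large and beaker_large below 0.006 m and z of lid_large in the frame of beaker_large between 0.072 and 0.078 m and horizontal distance between lid_small and beaker_small below 0.006 m and z of lid_small in the frame of beaker_small between 0.072 and 0.078 m), for 0.2 s.
At the end, for the whole second after the job is handed in: Cover on the tank, ribs inside (8 mm of centre, 3 mm of seated height, 0.1 rad); each beaker hangs in its own hole (6 mm in x and y, 3 mm in height, tilt under 0.08 rad); each lid on its own beaker (6 mm of its axis, 3 mm in height, tilt under 0.08 rad); all released and at rest (all of step 3 and linear speed of each of cover, beaker_large, beaker_small, lid_large, lid_small below 0.02 m/s); the robot touches nothing.
It fails at once if the culture dish, cover-glass box, oil bottle or blue jar is pushed more than 3 cm from its place or knocked over (distance of any of culture_dish, coverglass_box, oil_bottle, blue_jar from where it was at the start of the episode above 0.03 m or angle between any of culture_dish, coverglass_box, oil_bottle, blue_jar's own z axis and vertical above 0.5 rad).
It fails at once if the cover, a beaker or a lid is dropped (falls free of the fingers faster than 0.6 m/s, some 2 cm) ((linear speed of cover above 0.6 m/s and contact force between the fingers and cover below 0.02 N) or (linear speed of beaker_large above 0.6 m/s and contact force between the fingers and beaker_large below 0.02 N) or (linear speed of beaker_small above 0.6 m/s and contact force between the fingers and beaker_small below 0.02 N) or (linear speed of lid_large above 0.6 m/s and contact force between the fingers and lid_large below 0.02 N) or (linear speed of lid_small above 0.6 m/s and contact force between the fingers and lid_small below 0.02 N)).
It also fails if it takes over 122 s, if anything falls off the work surface, if the arm or the gripper's body presses on something with over 40 N, if the wrist force passes 120 N, or if a joint passes its speed limit or range.

ROBOT

A 6-joint arm with a two-finger parallel gripper is mounted at the origin on the work surface. World frame = base frame: x ahead of the robot, y to its left, z up, the work surface at z = 0. Lengths are in m, angles in rad, forces in N, time in s.
With the tool pointing down it reaches from about 0.225 to 0.875 m from the base axis. Payload 3.4 kg.
Tool frame: the origin (TCP) lies midway between the tips of the shut fingers; the grasp point (between the pads) lies 19 mm behind it (manip.tcp_to_grasp is the distance from the TCP to the grasp point, in m); x points along the fingers, y is the direction in which the jaws open and shut, and the axes are right-handed (so a half turn about x gives the same grasp; the last joint's range is limited). The gripper opens to 85 mm and grips with 20 to 120 N. Pads are 22 mm wide; open, the fingers measure 114 mm over their backs; the gripper's body (76 mm by 85 mm) begins 54 mm behind the grasp point. The pads swing forward as they close: fully open they stand 13 mm farther back than shut.
Start: joints at [-1.385, 0.276, 1.505, -0, 1.361, -0.121], TCP at [0.174, -0.548, 0.231] pointing down, gripper open.
Joint ranges: [-2.89, 2.89], [-0.75, 2.08], [0.22, 2.7], [-1.18, 4.32], [0.11, 2.71], [-2.7, 2.7]. Speed limits (rad/s): [2.57, 2.57, 3.14, 3.14, 3.14, 3.14].

INTERFACE

Orientations are given as a unit quaternion [w, x, y, z].
In Python, from rig import readout, eyes, job, manip gives the robot as it stands. The module is installed in compiled form; this text tells all that it offers.
- The arm moves only by the tool carry_out, never from a script. Its argument "deltas" is one flat list of numbers, 7 for each row, row after row: the shift along the tool's x, y, z scaled (see below), then the turn, a rotation vector about the tool's x, y, z scaled (see below), then the opening, from -1 (shut) to 1 (fully open). In form: [dx, dy, dz, ax, ay, az, grip, dx, dy, dz, ax, ay, az, grip, ...]. A call has 1 to 10 rows; each row shifts and turns the commanded pose from where the row before left it, along the tool's axes as they then stand; what a row does not reach is not made up. The controller multiplies each number of a shift by 60 mm and each number of a turn by 4 degrees. A row lasts 1/8 s, in which the tool goes at most 62.5 mm and 10.7 degrees, less where a joint would pass 70% of its speed; a pose out of reach is approached as far as the arm can. A call with a number of a shift or a turn outside -1 to 1 is refused whole. A call with a gripper value outside its range is refused whole. The fingers move at their own pace and stop on an object; "newtons" is the grip in N (left out, the last holds). Time passes only in rows, so rows that do not move let the fingers close. It gives the time, the measured TCP pose, the force and the opening at its end, in the units of the state.
- readout.get_state(): the state, without advancing time (a new reading comes with each control period).
- eyes.get_image(name): name is "side" or "top" or "wrist"; returns a dict with "color" (480x640x3 uint8, red, green, blue), "z_map" (480x640 float32, m along the optical axis (not along the pixel's ray), 0 where there is no reading), "mtx" (3x3 intrinsics, pixels), "origin" and "orientation" of the camera in the world. Camera axes: x right, y down, z forward; pixel columns grow to the right and rows downward; lengths in m; the calibration is good to about 2 mm. The wrist camera is an equidistant fisheye: a pixel r from the principal point sees the ray r / f radians off the axis. A picture is of the moment at which its call begins.
- job.sign_off(): hands the job in, once; it reports no verdict.
The state is a dict: "clock": time; "qpos": joint angles; "qd": joint speeds; "effort": joint torques, N m; "position": TCP position; "ee_rot": TCP orientation; "contact_force": force on the tool from outside, world axes, zero at the start; "moment": the same for the moment, N m; "width": finger opening in m.
Only numpy, scipy, OpenCV 4.12 (cv2) and the standard library are available. Lean on these libraries where they do the work, as an engineer would, in place of code of your own. Each camera call takes 0.05 s, during which the arm holds its last target.

## Working session

There is one attempt and no reset: what is moved stays moved. The work goes in short steps, Python scripts to look and compute and a tool call to move; the robot and the scene stay as the last step left them, time stands still between calls to the robot, and variables do not carry over. Pictures are saved under pics/ and viewed, and the job is handed in when it is done.

Besides the shell and the picture viewer there is one more tool, called after ">>>" as name(argument=value, ...) on one line, values as JSON. carry_out: Moves the arm, as the interface text tells. Its arguments: {"type":"object","properties":{"deltas":{"type":"array"},"newtons":{"type":"number"}},"required":["deltas"]}

```bash
mkdir -p pics; cat > h.py <<'E'
import numpy as np, cv2
from rig import readout, eyes, job, manip
from scipy.spatial.transform import Rotation as R
def rot(q): return R.from_quat([q[1],q[2],q[3],q[0]]).as_matrix()
def snap(name,fn=None):
    im=eyes.get_image(name)
    if fn: cv2.imwrite('pics/'+fn,im['color'][:,:,::-1]); np.savez('pics/'+fn[:-4]+'.npz',**{k:np.array(v) for k,v in im.items()})
    return im
def cloud(im):
    z=im['z_map'];K=np.array(im['mtx']);v,u=np.mgrid[:480,:640]
    P=np.stack([(u-K[0,2])/K[0,0]*z,(v-K[1,2])/K[1,1]*z,z],-1)
    W=P@rot(im['orientation']).T+np.array(im['origin']); W[z==0]=np.nan
    return W
E
python3 - <<'E'
from h import *
print(readout.get_state())
print(manip.tcp_to_grasp)
for n in('top','side'):
    im=snap(n,n+'0.png'); print(n,im['mtx'],im['origin'],im['orientation'])
snap('wrist','wrist0.png')
E
```

```text
{'clock': 0.0, 'qpos': array([-1.38499301e+00,  2.76621133e-01,  1.50611988e+00, -5.79942150e-06,
        1.36067479e+00, -1.21025779e-01]), 'qd': array([-0.00032048,  0.00074657,  0.00091925, -0.00059776, -0.00046912,
        0.00057166]), 'effort': array([ 2.86972572e-04, -4.16777372e+01, -2.45804322e+01, -1.83225416e-04,
        1.10641497e-02,  5.32317529e-06]), 'position': array([ 0.17355519, -0.54764641,  0.23043007]), 'ee_rot': array([-0.10741164, -0.69877861, -0.10869999,  0.69882437]), 'contact_force': array([ 0.66552706,  0.34370204, -0.02892696]), 'moment': array([ 0.03911111,  0.0034518 , -0.0053349 ]), 'width': 0.08510302362612189}
0.0187
top [[461.46402326   0.         322.60028579]
 [  0.         461.46402326 239.59769082]
 [  0.           0.           1.        ]] [0.44914951 0.00368224 0.92515351] [ 0.03488435 -0.70486335  0.7074059  -0.03908493]
side [[549.23811961   0.         318.8244778 ]
 [  0.         549.23811961 239.69236782]
 [  0.           0.           1.        ]] [ 0.30374058 -0.58373512  0.74519982] [-0.33975163  0.91998125 -0.18518946  0.06251559]
```

View pics/top0.png

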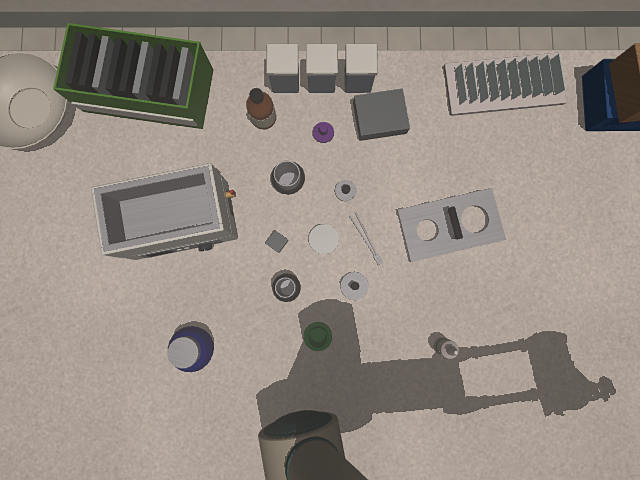

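View pics/side0.png

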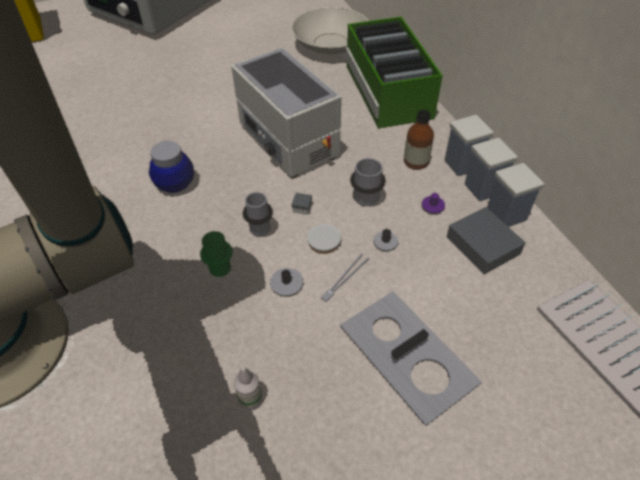

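View pics/wrist0.png

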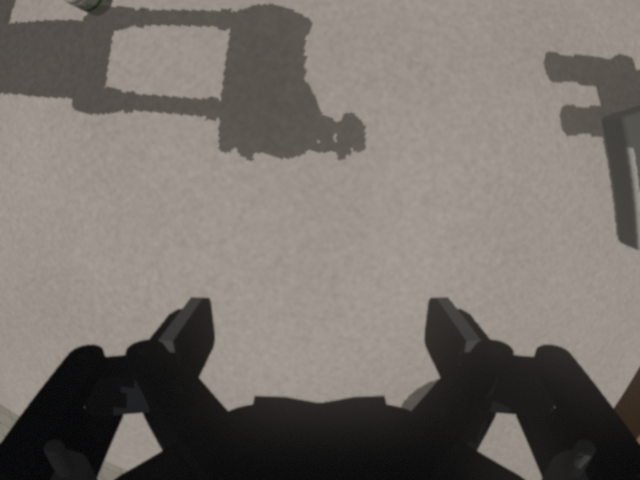

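The top view (right = -y, up = +x) shows the following:
- **Tank:** around (167,212).
- **Cover:** around (451,225), large hole to the right at (473,219), small hole at (428,230).
- **Beakers:** larger at (288,177), smaller at (286,286).
- **Lids:** larger at (354,286), smaller at (345,190).

Next I'll measure these.

```bash
cat > m.py <<'E'
from h import *
def ld(n):
    d=np.load('pics/'+n+'.npz'); return {k:d[k] for k in d}
im=ld('top0'); W=cloud(im)
Kc=im['color'].astype(int)
def reg(u0,u1,v0,v1,zl,zh,mask=None):
    m=np.zeros((480,640),bool); m[v0:v1,u0:u1]=1
    m&=(W[...,2]>zl)&(W[...,2]<zh)
    return W[m]
def rect(p,name):
    (c,s,a)=cv2.minAreaRect((p[:,:2]*1000).astype(np.float32)); print(name,'rect c',np.round(c,1),'s',np.round(s,1),'ang',round(a,2),'z',np.round(np.median(p[:,2])*1000,1),len(p))
def circ(p,name):
    q=(p[:,:2]*1000).astype(np.float32); c,r=cv2.minEnclosingCircle(q); print(name,'circ c',np.round(c,1),'r',round(r,1),'mean',np.round(q.mean(0),1),'z',np.round(np.percentile(p[:,2],[5,50,95])*1000,1),len(p))
E
python3 - <<'E'
from m import *
print('bench',np.nanmedian(W[250:270,240:260,2]))
rect(reg(80,250,150,270,.142,.165),'tank')
rect(reg(380,520,180,270,.006,.016),'cover')
rect(reg(430,475,195,245,.028,.06),'handle')
for n,(u,v) in dict(bA=(288,177),bB=(286,286)).items():
    circ(reg(u-22,u+22,v-22,v+22,.072,.09),n+' rim'); circ(reg(u-22,u+22,v-22,v+22,.04,.06),n+' ring')
for n,(u,v) in dict(lA=(345,190),lB=(354,286)).items():
    circ(reg(u-18,u+18,v-18,v+18,.005,.013),n+' disc'); circ(reg(u-18,u+18,v-18,v+18,.022,.04),n+' knob')
for n,(u,v,a) in dict(dish=(323,238,20),box=(276,241,14),oil=(445,345,22),jar=(190,347,32),green=(317,336,18),purple=(323,132,15)).items():
    circ(reg(u-a,u+a,v-a,v+a,.01,.12),n)
E
python3 -c "
import cv2;i=cv2.imread('pics/top0.png');cv2.imwrite('pics/t0z.png',cv2.resize(i[150:310,240:520],None,fx=2.8,fy=2.8))"
```

```text
bench 0.0001289592455105959
tank rect c [585.9 281. ] s [121.4 210.4] ang 11.47 z 150.2 3509
cover rect c [ 573.2 -245.6] s [253.5 158.6] ang 87.99 z 12.1 4021
handle rect c [ 575.  -258.9] s [63.5 12.9] ang 12.25 z 41.4 242
bA rim circ c [663.3  65.8] r 25.2 mean [663.8  66.3] z [73.6 79.2 82.3] 153
bA ring circ c [663.2  65.7] r 32.8 mean [657.  64.] z [44.7 50.  56.6] 373
bB rim circ c [451.2  67.7] r 18.7 mean [451.2  68.5] z [74.6 79.5 82.9] 99
bB ring circ c [451.4  67.9] r 26.8 mean [451.3  66.6] z [47.1 49.8 53.1] 309
lA disc circ c [643.5 -47.6] r 23.7 mean [645.1 -47.8] z [ 6.4  9.1 11.8] 297
lA knob circ c [645.7 -47.7] r 7.9 mean [645.1 -47.5] z [23.3 30.4 33.7] 57
lB disc circ c [454.  -63.5] r 27.7 mean [454.  -63.2] z [ 6.3  9.1 11.7] 557
lB knob circ c [453.8 -63.2] r 7.3 mean [453.8 -63. ] z [28.  30.9 33.4] 52
dish circ c [547.1  -3. ] r 29.7 mean [546.9  -2.9] z [12.3 15.1 17.7] 697
box circ c [540.7  88.5] r 21.0 mean [540.9  88.8] z [20.9 23.6 26.4] 272
oil circ c [ 336.5 -233.9] r 17.4 mean [ 338.8 -228.7] z [20.  60.5 91.5] 382
jar circ c [336.8 248.7] r 42.4 mean [340.7 239.6] z [40.  71.2 87.7] 1659
green circ c [360.3   9.1] r 26.8 mean [360.4   8.9] z [29.8 50.5 80.5] 490
purple circ c [767.1  -3.6] r 21.2 mean [766.2  -3.4] z [10.2 12.6 33.4] 130
```

View pics/t0z.png

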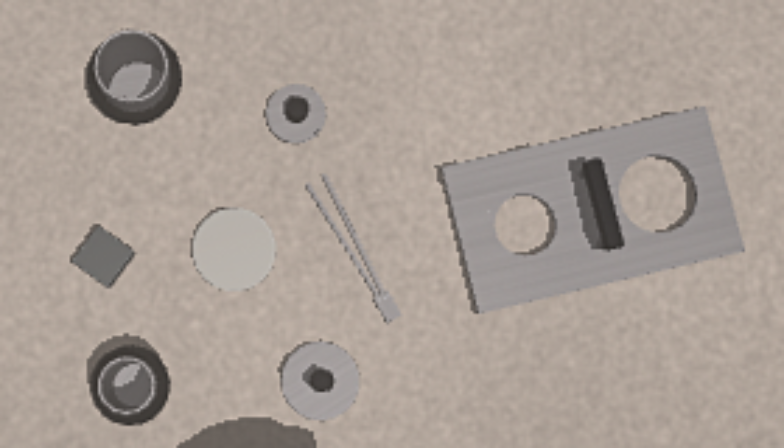

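```bash
cat > plan.py <<'E'
from h import *
# yaw convention: tool x down; yaw = angle of tool y axis in world xy
def pose():
    s=readout.get_state(); return np.array(s['position']),rot(s['ee_rot']),s
def goto(p,yaw):
    """print total deltas in interface units, from measured pose, tool x exactly down"""
    P,M,s=pose()
    best=None
    for y in (yaw,yaw+np.pi):
        Y=np.array([np.cos(y),np.sin(y),0]);X=np.array([0,0,-1.]);Z=np.cross(X,Y);T=np.stack([X,Y,Z],1)
        rv=R.from_matrix(M.T@T).as_rotvec()
        print('  yaw',round(np.degrees(y),1),'turn units(4deg)',np.round(np.degrees(rv)/4,2),
          'shift in START frame /60mm',np.round(M.T@(np.array(p)-P)/.06,3),'in TARGET frame',np.round(T.T@(np.array(p)-P)/.06,3))
    print('pos',np.round(P*1000,1),'yaw',round(np.degrees(np.arctan2(M[1,1],M[0,1])),2),'tilt',np.round(np.degrees(np.arccos(-M[2,0])),2),'q6',round(s['qpos'][5],2),'t',round(s['clock'],2),'w',round(s['width']*1000,1),'F',np.round(s['contact_force'],1))
E
python3 - <<'E'
from m import *
def cc(mask,name):
    n,l,st,c=cv2.connectedComponentsWithStats(mask.astype(np.uint8)); i=1+np.argmax(st[1:,4]); rect(W[l==i],name); return W[l==i]
m=(W[...,2]>.006)&(W[...,2]<.018); m[:, :385]=0;m[:,515:]=0;m[:180]=0;m[270:]=0
cc(m,'cover')
m=(W[...,2]>.144)&(W[...,2]<.157); m[:, 250:]=0;m[270:]=0;m[:150]=0
cc(m,'tank')
m=(W[...,2]>.030)&(W[...,2]<.05); m[:, :440]=0;m[:,470:]=0;m[260:]=0;m[:195]=0
p=cc(m,'handle')
# holes: bench pixels inside the cover, near each hole
for n,(u,v) in dict(L=(473,219),S=(428,230)).items():
    m=(W[...,2]<.006); q=np.zeros_like(m); q[v-16:v+17,u-16:u+17]=1
    circ(W[m&q],n)
from plan import *
goto([.575,-.259,.10],np.radians(12+90))
E
```

```text
cover rect c [ 575.5 -259.7] s [108.1 198.3] ang 12.94 z 12.2 4063
tank rect c [585.9 281. ] s [121.3 210.4] ang 11.44 z 150.2 3400
handle rect c [ 575.  -258.9] s [63.5 12.9] ang 12.25 z 41.4 241
L circ c [ 587.8 -309.3] r 28.0 mean [ 587.4 -309.5] z [-2.5  0.   2.7] 572
S circ c [ 565.2 -213.2] r 21.8 mean [ 565.2 -213.2] z [-2.5  0.2  2.7] 357
  yaw 102.0 turn units(4deg) [-4.361e+01 -3.000e-02 -0.000e+00] shift in START frame /60mm [ 2.182 -2.565 -7.831] in TARGET frame [2.178 3.317 7.545]
  yaw 282.0 turn units(4deg) [ 1.39 -0.    0.02] shift in START frame /60mm [ 2.182 -2.565 -7.831] in TARGET frame [ 2.178 -3.317 -7.545]
pos [ 173.6 -547.8  230.7] yaw -72.42 tilt 0.08 q6 -0.12 t 0.15 w 85.7 F [0.3 0.4 0.7]
```

>>> carry_out(deltas=[0.1, -0.285, -0.87, 0, 0, 0, 1, 0.1, -0.285, -0.87, 0, 0, 0, 1, 0.1, -0.285, -0.87, 0, 0, 0, 1, 0.1, -0.285, -0.87, 0, 0, 0, 1, 0.1, -0.285, -0.87, 0, 0, 0, 1, 0.1, -0.285, -0.87, 0, 0, 0, 1, 0.1, -0.285, -0.87, 0, 0, 0, 1, 0.1, -0.285, -0.87, 0, 0, 0, 1, 0.1, -0.285, -0.87, 0.6, 0, 0, 1, 0, 0, 0, 0.55, 0, 0, 1], newtons=80)

```text
clock: 1.4
position: [0.5777, -0.2565, 0.1759]
ee_rot: [-0.08, -0.702, -0.082, 0.702]
contact_force: [-1.1, 0.2, -0.6]
width: 0.0855
```

```bash
python3 - <<'E'
from plan import *
goto([.5753,-.2595,.10],np.radians(13-90))
snap('wrist','w1.png')
E
```

```text
yaw -77.0 turn units(4deg) [ 0.04 -0.    0.03] shift in START frame /60mm [1.265 0.042 0.051] in TARGET frame [1.265 0.04  0.05 ]
  yaw 103.0 turn units(4deg) [-4.496e+01 -4.000e-02 -0.000e+00] shift in START frame /60mm [1.265 0.042 0.051] in TARGET frame [ 1.265 -0.04  -0.05 ]
pos [ 577.7 -256.5  175.9] yaw -76.83 tilt 0.1 q6 0.81 t 1.4 w 85.5 F [-1.1  0.2 -0.6]
```

View pics/w1.png

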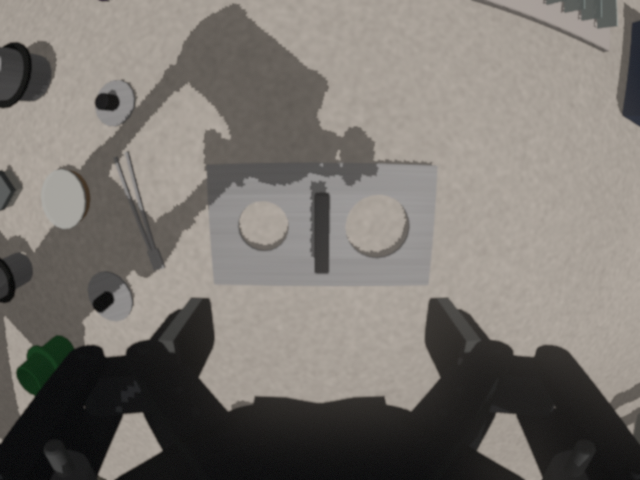

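Wrist view: the bar is at column 321, midway between the fingers and parallel to them. I'll descend to TCP z = 0.0185 and grip.

>>> carry_out(deltas=[0.6, 0.04, 0.05, 0.04, 0, 0, 1, 0.6, 0, 0, 0, 0, 0, 1, 0.6, 0, 0, 0, 0, 0, 1, 0.4, 0, 0, 0, 0, 0, 1, 0.3, 0, 0, 0, 0, 0, 1, 0.12, 0, 0, 0, 0, 0, 1, 0, 0, 0, 0, 0, 0, -1, 0, 0, 0, 0, 0, 0, -1, 0, 0, 0, 0, 0, 0, -1, 0, 0, 0, 0, 0, 0, -1], newtons=80)

```text
clock: 2.7
position: [0.5728, -0.2623, 0.0207]
ee_rot: [0.079, 0.703, 0.079, -0.703]
contact_force: [-1.2, 2.5, 1.7]
width: 0.012
```

```bash
python3 - <<'E'
from plan import *
goto([.5753,-.2595,.0185],np.radians(13-90))
E
```

```text
yaw -77.0 turn units(4deg) [-0.05 -0.01  0.  ] shift in START frame /60mm [ 0.037 -0.036 -0.052] in TARGET frame [ 0.037 -0.036 -0.052]
  yaw 103.0 turn units(4deg) [4.495e+01 1.000e-02 1.000e-02] shift in START frame /60mm [ 0.037 -0.036 -0.052] in TARGET frame [0.037 0.036 0.052]
pos [ 572.8 -262.3   20.7] yaw -77.2 tilt 0.04 q6 0.81 t 2.7 w 12.0 F [-1.2  2.5  1.7]
```

>>> carry_out(deltas=[-0.15, 0, 0, 0, 0, 0, -1, -0.4, 0, 0, 0, 0, 0, -1, -0.6, 0, 0, 0, 0, 0, -1, -0.7, 0, 0, 0, 0, 0, -1, -0.7, 0, 0, 0, 0, 0, -1, -0.6, 0, 0, 0, 0, 0, -1, -0.3, 0, 0, 0, 0, 0, -1, 0, 0, 0, 0, 0, 0, -1, 0, 0, 0, 0, 0, 0, -1])

```text
clock: 3.82
position: [0.5719, -0.2622, 0.2259]
ee_rot: [-0.078, -0.702, -0.079, 0.703]
contact_force: [0.4, -0.1, -3.1]
width: 0.0101
```

```bash
python3 - <<'E'
from plan import *
goto([.583,.2804,.235],np.radians(11.44-90))
snap('top','t2.png');snap('side','s2.png')
E
```

```text
yaw -78.6 turn units(4deg) [0.34 0.03 0.02] shift in START frame /60mm [-0.142 -8.777 -2.187] in TARGET frame [-0.151 -8.826 -1.976]
  yaw 101.4 turn units(4deg) [-4.466e+01 -3.000e-02  4.000e-02] shift in START frame /60mm [-0.142 -8.777 -2.187] in TARGET frame [-0.151  8.826  1.976]
pos [ 571.9 -262.2  225.9] yaw -77.18 tilt 0.13 q6 0.81 t 3.83 w 10.1 F [ 0.4 -0.1 -3.1]
```

View pics/t2.png

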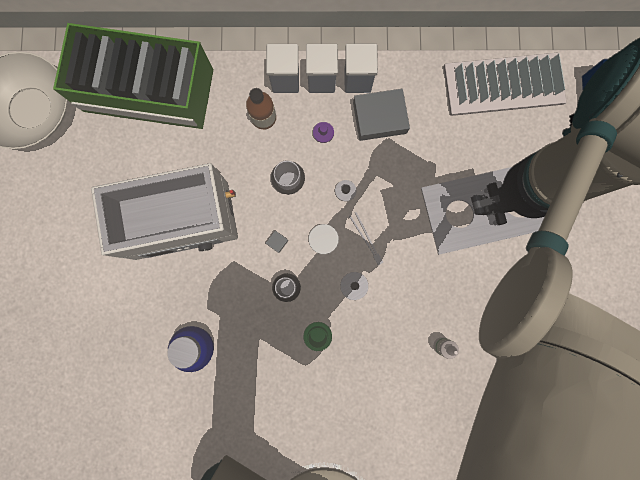

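View pics/s2.png

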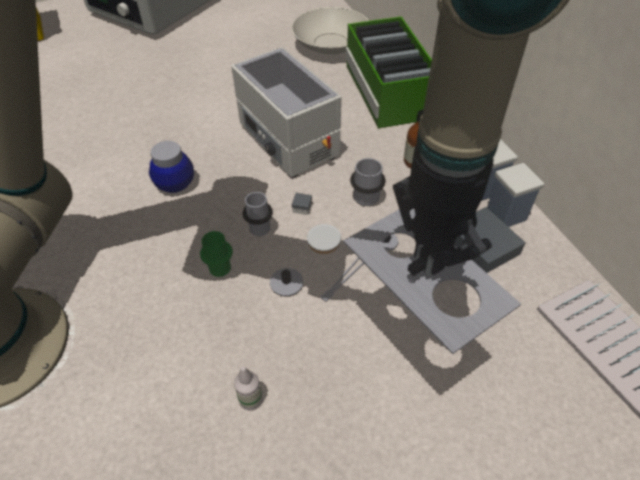

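The top and side views both show the cover held by its bar in the air; its visible corner in the top view is at (422,187). I'll measure its height and tilt.

```bash
cat > cov.py <<'E'
from m import *
def cover(fn,P,M):
    """P,M tcp; fit plate plane + outline from an image npz"""
    im=ld(fn); W=cloud(im); out=[]
    n=np.linalg.norm(W-P,axis=-1)
    # tool frame coords
    L=(W-P)@M
    m=(np.abs(L[...,0])<.02)&(n<.13)&(L[...,0]>-.0)
    cnt,l,st,c=cv2.connectedComponentsWithStats(m.astype(np.uint8)); i=1+np.argmax(st[1:,4]); p=W[l==i]
    p0=p; 
    for k in range(4):
        A=np.c_[p0[:,:2]-P[:2],np.ones(len(p0))]; s=np.linalg.lstsq(A,p0[:,2],rcond=None)[0]
        r=p0[:,2]-A@s; p0=p0[np.abs(r)<max(.003,2*r.std())]
    print(fn,'slope x,y',np.round(s[:2],4),'z at tcp',round(s[2],4),len(p0)); rect(p0,'plate')
    return p0
E
python3 - <<'E'
from cov import *
from plan import pose
P,M,s=pose()
for f in('t2','s2'): cover(f,P,M)
E
```

```text
t2 slope x,y [-0.0023  0.0006] z at tcp 0.2171 4422
plate rect c [ 572.4 -251. ] s [108.2 174.8] ang 12.88 z 217.2 4422
s2 slope x,y [-0.0028  0.0011] z at tcp 0.2161 7597
plate rect c [ 572.9 -260.7] s [110.3 197.3] ang 13.06 z 216.2 7597
```

>>> carry_out(deltas=[-0.1, -0.4, -0.1, 0, 0, 0, -1, 0, -0.8, -0.2, 0, 0, 0, -1, 0, -0.9, -0.22, 0, 0, 0, -1, 0, -0.9, -0.22, 0, 0, 0, -1, 0, -0.9, -0.22, 0, 0, 0, -1, 0, -0.9, -0.22, 0, 0, 0, -1, 0, -0.9, -0.22, 0, 0, 0, -1, 0, -0.9, -0.22, 0.3, 0, 0, -1, 0, -0.9, -0.22, 0, 0, 0, -1, 0, -0.4, -0.1, 0, 0, 0, -1])

```text
clock: 5.18
position: [0.5811, 0.2297, 0.2326]
ee_rot: [-0.072, -0.703, -0.073, 0.704]
contact_force: [-0.0, -0.1, -3.2]
width: 0.01
```

```bash
python3 - <<'E'
from plan import *
goto([.5834,.2805,.200],np.radians(11.4-90))
E
```

```text
yaw -78.6 turn units(4deg) [0.11 0.02 0.02] shift in START frame /60mm [ 0.545 -0.821 -0.211] in TARGET frame [ 0.544 -0.823 -0.204]
  yaw 101.4 turn units(4deg) [-4.489e+01 -4.000e-02  3.000e-02] shift in START frame /60mm [ 0.545 -0.821 -0.211] in TARGET frame [0.544 0.823 0.204]
pos [581.1 229.7 232.6] yaw -78.18 tilt 0.12 q6 1.63 t 5.17 w 10.0 F [-0.  -0.1 -3.2]
```

>>> carry_out(deltas=[0, -0.4, -0.1, 0.08, 0, 0, -1, 0, -0.36, -0.1, 0, 0, 0, -1, 0, 0, 0, 0, 0, 0, -1, 0, 0, 0, 0, 0, 0, -1])

```text
clock: 5.68
position: [0.5851, 0.272, 0.2328]
ee_rot: [-0.07, -0.703, -0.069, 0.704]
contact_force: [0.2, -0.3, -2.3]
width: 0.0103
```

```bash
python3 - <<'E'
from cov import *
from plan import *
goto([.5834,.2805,.200],np.radians(11.44-90))
snap('top','t3.png');snap('side','s3.png')
P,M,s=pose()
for f in('t3','s3'): cover(f,P,M)
im=ld('s3');Ws=cloud(ld('side0'))
p=Ws[(abs(Ws[...,2]-.150)<.006)&(Ws[...,1]>.15)&(Ws[...,1]<.42)&(Ws[...,0]<.7)&(Ws[...,0]>.48)]; rect(p,'tank side')
E
```

```text
yaw -78.6 turn units(4deg) [-0.03  0.01 -0.01] shift in START frame /60mm [ 0.547 -0.145 -0.001] in TARGET frame [ 0.547 -0.144 -0.001]
  yaw 101.4 turn units(4deg) [ 4.497e+01 -2.000e-02 -2.000e-02] shift in START frame /60mm [ 0.547 -0.145 -0.001] in TARGET frame [0.547 0.144 0.001]
pos [585.1 272.  232.8] yaw -78.69 tilt 0.07 q6 1.7 t 5.67 w 10.3 F [ 0.2 -0.3 -2.3]
t3 slope x,y [-0.0014 -0.0012] z at tcp 0.2238 4626
plate rect c [588. 272.] s [108.9 197.4] ang 11.4 z 223.9 4626
s3 slope x,y [-0.0007 -0.0002] z at tcp 0.2235 2556
plate rect c [585.9 272.3] s [110.4 200.9] ang 11.52 z 223.6 2556
tank side rect c [583.3 280.9] s [121.6 213.2] ang 11.45 z 149.6 1935
```

View pics/t3.png

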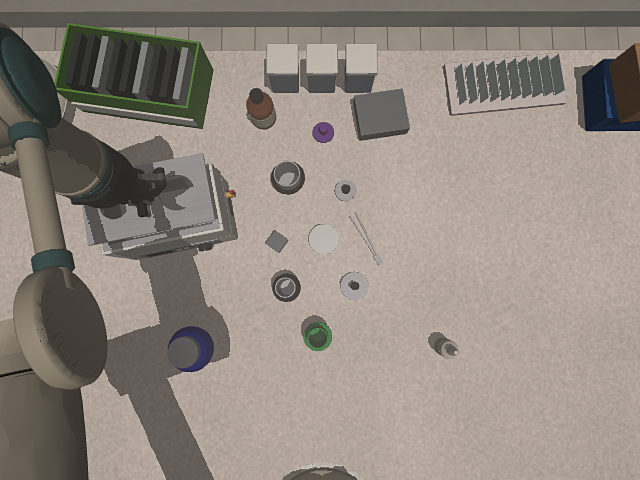

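View pics/s3.png

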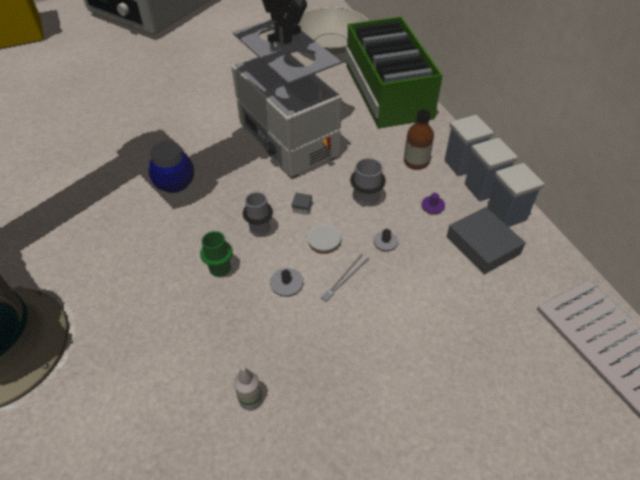

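The top and side views both show the held cover level over the tank, at the same angle and about 9 mm short in y. I'll correct that and descend.

>>> carry_out(deltas=[0, -0.151, 0.01, 0, 0, 0, -1, 0.3, 0, 0, 0, 0, 0, -1, 0.3, 0, 0, 0, 0, 0, -1, 0.15, 0, 0, 0, 0, 0, -1, 0, 0, 0, 0, 0, 0, -1, 0, 0, 0, 0, 0, 0, -1])

```text
clock: 6.52
position: [0.5835, 0.2814, 0.1889]
ee_rot: [0.069, 0.704, 0.07, -0.703]
contact_force: [0.1, 0.8, -2.9]
width: 0.01
```

```bash
python3 - <<'E'
from cov import *
from plan import *
goto([.5828,.2808,.163],np.radians(11.44-90))
snap('top','t4.png');snap('side','s4.png')
P,M,s=pose()
for f in('t4','s4'): cover(f,P,M)
E
```

```text
yaw -78.6 turn units(4deg) [-0.04 -0.02  0.  ] shift in START frame /60mm [0.431 0.007 0.014] in TARGET frame [0.431 0.007 0.014]
  yaw 101.4 turn units(4deg) [4.496e+01 0.000e+00 3.000e-02] shift in START frame /60mm [0.431 0.007 0.014] in TARGET frame [ 0.431 -0.007 -0.014]
pos [583.5 281.4 188.9] yaw -78.71 tilt 0.08 q6 1.72 t 6.53 w 10.0 F [ 0.1  0.8 -2.9]
t4 slope x,y [ 0.0007 -0.0003] z at tcp 0.1798 4090
plate rect c [586.2 281.4] s [108.6 197.1] ang 11.39 z 179.8 4090
s4 slope x,y [0.0002 0.0009] z at tcp 0.1796 2428
plate rect c [584.9 282.6] s [111.5 201.8] ang 11.38 z 179.6 2428
```

>>> carry_out(deltas=[0.12, 0, 0.01, 0, 0, 0, -1, 0.12, 0, 0, 0, 0, 0, -1, 0.1, 0, 0, 0, 0, 0, -1, 0.07, 0, 0, 0, 0, 0, -1, 0.02, 0, 0, 0, 0, 0, -1, 0, 0, 0, 0, 0, 0, -1])

```text
clock: 7.38
position: [0.5822, 0.281, 0.163]
ee_rot: [0.07, 0.704, 0.07, -0.704]
contact_force: [-3.4, -2.0, 3.8]
width: 0.0105
```

```bash
python3 - <<'E'
from cov import *
from plan import *
snap('top','t5.png');snap('side','s5.png')
goto([.5828,.2808,.163],np.radians(11.44-90))
P,M,s=pose()
for f in('t5','s5'): cover(f,P,M)
E
```

```text
yaw -78.6 turn units(4deg) [-0.03 -0.   -0.  ] shift in START frame /60mm [-0.     0.005 -0.009] in TARGET frame [-0.     0.005 -0.009]
  yaw 101.4 turn units(4deg) [44.97 -0.    0.  ] shift in START frame /60mm [-0.     0.005 -0.009] in TARGET frame [-0.    -0.005  0.009]
pos [582.2 281.  163. ] yaw -78.7 tilt 0.01 q6 1.72 t 7.47 w 10.1 F [-2.4 -1.   4.7]
t5 slope x,y [0.0016 0.0013] z at tcp 0.1538 4021
plate rect c [584.7 280.1] s [118.1 207.8] ang 11.34 z 153.9 4021
s5 slope x,y [0.0061 0.0068] z at tcp 0.1534 2499
plate rect c [582.4 279.6] s [117.2 207.3] ang 11.93 z 153.5 2499
```

Seated: the plate top reads 153.9 mm, level and centred within about 1.5 mm. I'll release and lift.

>>> carry_out(deltas=[0, 0, 0, 0, 0, 0, 0, 0, 0, 0, 0, 0, 0, 1, 0, 0, 0, 0, 0, 0, 1, 0, 0, 0, 0, 0, 0, 1, -0.2, 0, 0, 0, 0, 0, 1, -0.5, 0, 0, 0, 0, 0, 1, -0.7, 0, 0, -1, 0, 0, 1, -0.4, 0, 0, -1, 0, 0, 1, 0, 0, 0, -1, 0, 0, 1, 0, 0, 0, -1, 0, 0, 1])

```text
clock: 8.72
position: [0.5828, 0.2812, 0.272]
ee_rot: [0.168, 0.688, 0.168, -0.686]
contact_force: [0.5, -0.2, -0.2]
width: 0.0853
```

>>> carry_out(deltas=[0, 0, 0, -1, 0, 0, 1, 0, 0, 0, -1, 0, 0, 1, 0, 0, 0, -1, 0, 0, 1, 0, 0, 0, -1, 0, 0, 1, 0, 0, 0, -1, 0, 0, 1, 0, 0, 0, -1, 0, 0, 1, 0, 0, 0, -1, 0, 0, 1, 0, 0, 0, -1, 0, 0, 1, 0, 0, 0, -1, 0, 0, 1, 0, 0, 0, -1, 0, 0, 1])

```text
clock: 9.98
position: [0.5826, 0.2812, 0.2713]
ee_rot: [0.393, 0.589, 0.392, -0.588]
contact_force: [0.4, -0.5, 0.1]
width: 0.0855
```

>>> carry_out(deltas=[0, 0, 0, -1, 0, 0, 1, 0, 0, 0, -1, 0, 0, 1, 0, 0, 0, -1, 0, 0, 1, 0, 0, 0, -1, 0, 0, 1, 0, 0, 0, -1, 0, 0, 1, 0, 0, 0, -1, 0, 0, 1, 0, 0, 0, -1, 0, 0, 1, 0, 0, 0, -1, 0, 0, 1, 0, 0, 0, -0.5, 0, 0, 1, 0, 0, 0, 0, 0, 0, 1])

```text
clock: 11.22
position: [0.5825, 0.2811, 0.2708]
ee_rot: [0.547, 0.449, 0.547, -0.448]
contact_force: [0.2, -0.3, 0.4]
width: 0.0853
```

```bash
python3 - <<'E'
from cov import *
from plan import *
snap('top','t6.png');snap('side','s6.png')
goto([.6633,.0658,.16],np.radians(11.44))
E
```

```text
yaw 11.4 turn units(4deg) [-0.04  0.   -0.  ] shift in START frame /60mm [1.842 0.62  3.782] in TARGET frame [1.842 0.609 3.784]
  yaw 191.4 turn units(4deg) [ 4.496e+01 -1.000e-02 -0.000e+00] shift in START frame /60mm [1.842 0.62  3.782] in TARGET frame [ 1.842 -0.609 -3.784]
pos [582.5 281.1 270.5] yaw 11.26 tilt 0.02 q6 0.15 t 11.32 w 85.6 F [-0.4  0.   0.6]
```

View pics/t6.png

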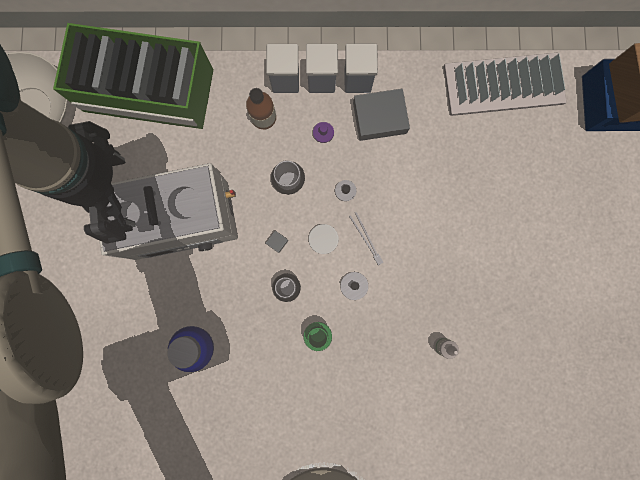

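View pics/s6.png

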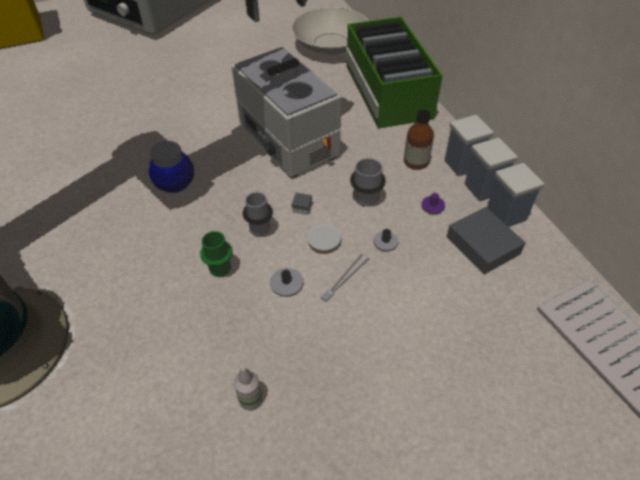

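The cover stayed seated when released, with the large hole at top-view (182,204) and the small hole under the gripper. On to the large beaker.

>>> carry_out(deltas=[0, 0.06, 0.4, 0, 0, 0, 1, 0.1, 0.1, 0.7, 0, 0, 0, 1, 0.2, 0.15, 0.8, 0, 0, 0, 1, 0.4, 0.15, 0.8, 0, 0, 0, 1, 0.4, 0.1, 0.7, 0, 0, 0, 1, 0.3, 0.05, 0.38, 0, 0, 0, 1, 0, 0, 0, 0, 0, 0, 1, 0, 0, 0, 0, 0, 0, 1])

```text
clock: 12.32
position: [0.6628, 0.0672, 0.1871]
ee_rot: [0.547, 0.449, 0.547, -0.448]
contact_force: [0.9, -0.7, -0.2]
width: 0.0856
```

```bash
python3 - <<'E'
from cov import *
from plan import *
goto([.6633,.0658,.056],np.radians(11.44))
snap('wrist','w7.png')
im=snap('top','t7.png');import m
m.W=cloud(im)
W=m.W
q=np.zeros((480,640),bool);q[180:228,165:208]=1
n=q&(W[...,2]<.145)
circ(W[n],'Lhole')
p=W[(abs(W[...,2]-.154)<.005)&(W[...,1]>.15)&(W[...,1]<.42)&(W[...,0]<.7)&(W[...,0]>.48)];rect(p,'plate')
Ws=cloud(snap('side','s7.png'))
rim=lambda W,x,y,r,z:W[(np.hypot(W[...,0]-x,W[...,1]-y)<r)&(abs(W[...,2]-z)<.005)]
circ(rim(Ws,.663,.066,.035,.08),'bL rim side');circ(rim(Ws,.663,.066,.045,.05),'bL ring side')
circ(rim(Ws,.451,.068,.035,.08),'bS rim side');circ(rim(Ws,.451,.068,.045,.05),'bS ring side')
E
```

```text
yaw 11.4 turn units(4deg) [-0.03 -0.01 -0.02] shift in START frame /60mm [2.184e+00 1.000e-03 2.700e-02] in TARGET frame [2.184 0.003 0.025]
  yaw 191.4 turn units(4deg) [ 4.497e+01 -2.000e-02  2.000e-02] shift in START frame /60mm [2.184e+00 1.000e-03 2.700e-02] in TARGET frame [ 2.184 -0.003 -0.025]
pos [662.8  67.2 187.1] yaw 11.34 tilt 0.08 q6 -0.2 t 12.32 w 85.6 F [ 0.9 -0.7 -0.2]
Lhole circ c [609.1 247.1] r 28.0 mean [608.  242.3] z [74.8 77.2 79.9] 358
plate rect c [585.4 280.5] s [118.9 209.2] ang 11.63 z 153.7 3737
bL rim side circ c [659.3  66.7] r 27.9 mean [661.7  66.4] z [75.4 78.6 81.4] 166
bL ring side circ c [661.2  64.7] r 33.1 mean [657.   58.3] z [46.  49.5 53.7] 370
bS rim side circ c [449.8  68.6] r 19.8 mean [448.7  67.2] z [75.5 78.6 81.1] 131
bS ring side circ c [449.2  68.1] r 27.0 mean [447.   59.9] z [46.8 49.5 54.1] 307
```

View pics/w7.png

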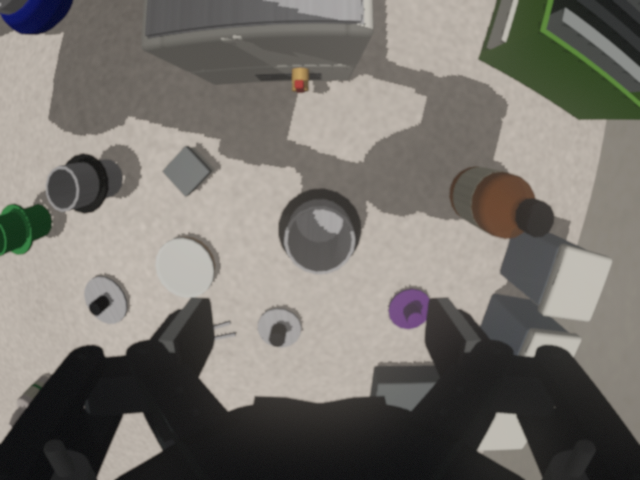

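Wrist view: the beaker mouth, at about (320,235), is centred between the pads, and nothing stands in the fingers' way. Descend and grip.

>>> carry_out(deltas=[0.5, 0, 0.025, 0, 0, 0, 1, 0.6, 0, 0, 0, 0, 0, 1, 0.5, 0, 0, 0, 0, 0, 1, 0.35, 0, 0, 0, 0, 0, 1, 0.2, 0, 0, 0, 0, 0, 1, 0.03, 0, 0, 0, 0, 0, 1, 0, 0, 0, 0, 0, 0, -1, 0, 0, 0, 0, 0, 0, -1, 0, 0, 0, 0, 0, 0, -1, 0, 0, 0, 0, 0, 0, -1], newtons=45)

```text
clock: 13.72
position: [0.6639, 0.0643, 0.0569]
ee_rot: [0.547, 0.449, 0.546, -0.448]
contact_force: [-1.2, -0.1, 6.1]
width: 0.0478
```

```bash
python3 - <<'E'
from plan import *
goto([.6633,.0658,.056],np.radians(11.44))
E
```

```text
yaw 11.4 turn units(4deg) [-0.04  0.01 -0.04] shift in START frame /60mm [ 0.015 -0.006 -0.026] in TARGET frame [ 0.015 -0.005 -0.026]
  yaw 191.4 turn units(4deg) [ 4.496e+01 -6.000e-02 -1.000e-02] shift in START frame /60mm [ 0.015 -0.006 -0.026] in TARGET frame [0.015 0.005 0.026]
pos [663.9  64.3  56.9] yaw 11.29 tilt 0.14 q6 -0.2 t 13.72 w 47.8 F [-1.2 -0.1  6.1]
```

>>> carry_out(deltas=[-0.1, 0, 0, 0, 0, 0, -1, -0.4, 0, 0, 0, 0, 0, -1, -0.7, 0, 0, 0, 0, 0, -1, -0.8, 0, 0, 0, 0, 0, -1, -0.7, 0, 0, 0, 0, 0, -1, -0.4, 0, 0, 0, 0, 0, -1, 0, 0, 0, 0, 0, 0, -1, 0, 0, 0, 0, 0, 0, -1])

```text
clock: 14.72
position: [0.6621, 0.0643, 0.2397]
ee_rot: [0.546, 0.448, 0.548, -0.449]
contact_force: [-0.8, -0.2, -2.1]
width: 0.0474
```

```bash
cat > hole.py <<'E'
from m import *
def proj(im,mask,z):
    K=im['mtx'];v,u=np.nonzero(mask)
    d=np.stack([(u-K[0,2])/K[0,0],(v-K[1,2])/K[1,1],np.ones(len(u))],1)@rot(im['orientation']).T
    o=im['origin'];return o+d*((z-o[2])/d[:,2])[:,None]
def hole(fn,c,r,zt=.154,depth=.006):
    im=ld(fn);W=cloud(im)
    v,u=np.mgrid[:480,:640]; allm=np.ones((480,640),bool)
    Q=proj(im,allm,zt).reshape(480,640,3)
    near=np.hypot(Q[...,0]-c[0],Q[...,1]-c[1])<r+.012
    m=near&(W[...,2]<zt-depth)
    n,l,st,_=cv2.connectedComponentsWithStats(m.astype(np.uint8)); i=1+np.argmax(st[1:,4])
    p=Q[l==i][:,:2]*1000
    (cx,cy),rr=cv2.minEnclosingCircle(p.astype(np.float32)); print(fn,'hole enclosing',round(cx,1),round(cy,1),'r',round(rr,1),'mean',p.mean(0).round(1),'area r',round(np.sqrt(len(p)/ (near.sum()/ (np.pi*(r*1000+12)**2))/np.pi),1))
E
python3 - <<'E'
from hole import *
from plan import *
for f in('t7','s7'):
    hole(f,(.595,.2335),.028); hole(f,(.5755,.3295),.022)
goto([.595,.2335,.25],np.radians(11.44))
E
```

```text
t7 hole enclosing 594.9 225.7 r 25.8 mean [593.6 220.7] area r 18.2
t7 hole enclosing 574.9 328.4 r 21.5 mean [575.1 329.6] area r 20.7
s7 hole enclosing 592.5 234.2 r 26.9 mean [591.7 232.1] area r 25.9
s7 hole enclosing 571.6 330.4 r 19.5 mean [568.5 333.7] area r 14.6
  yaw 11.4 turn units(4deg) [-0.04 -0.01  0.04] shift in START frame /60mm [-0.169 -0.544 -2.984] in TARGET frame [-0.172 -0.536 -2.985]
  yaw 191.4 turn units(4deg) [4.496e+01 7.000e-02 1.000e-02] shift in START frame /60mm [-0.169 -0.544 -2.984] in TARGET frame [-0.172  0.536  2.985]
pos [662.1  64.3 239.7] yaw 11.29 tilt 0.18 q6 -0.2 t 14.72 w 47.4 F [-0.8 -0.2 -2.1]
```

>>> carry_out(deltas=[-0.05, -0.06, -0.3, 0, 0, 0, -1, -0.1, -0.1, -0.6, 0, 0, 0, -1, 0, -0.12, -0.7, 0, 0, 0, -1, 0, -0.12, -0.7, 0, 0, 0, -1, 0, -0.1, -0.45, 0, 0, 0, -1, 0, -0.04, -0.2, 0, 0, 0, -1, 0, 0, 0, 0, 0, 0, -1, 0, 0, 0, 0, 0, 0, -1])

```text
clock: 15.72
position: [0.5969, 0.2308, 0.2502]
ee_rot: [0.547, 0.448, 0.546, -0.449]
contact_force: [0.2, -0.0, -0.5]
width: 0.0477
```

```bash
cat > bk.py <<'E'
from hole import *
from plan import *
def beaker(tag,r,rr):
    """measure held beaker in both cameras: rim circle and ring, relative to TCP"""
    P,M,s=pose()
    for n in('top','side'):
        im=snap(n,f'{n}_{tag}.png');W=cloud(im)
        d=np.hypot(W[...,0]-P[0],W[...,1]-P[1])
        zr=P[2]-.057+.05
        p=W[(d<rr+.008)&(abs(W[...,2]-zr)<.008)]
        if len(p)>20: circ(p,n+' ring')
        p=W[(d<rr+.008)&(W[...,2]<P[2]-.008)&(W[...,2]>P[2]-.075)]
        for lo in np.arange(-.075,-.009,.008):
            q=p[(p[:,2]-P[2]>lo)&(p[:,2]-P[2]<lo+.008)]
            if len(q)>15:
                # circle LSQ
                x,y=q[:,0],q[:,1];A=np.c_[2*x,2*y,np.ones(len(x))];sol=np.linalg.lstsq(A,x*x+y*y,rcond=None)[0]
                print('   z',round((q[:,2].mean())*1000,1),'lsq c',np.round(sol[:2]*1000,1),'r',round(1000*np.sqrt(sol[2]+sol[0]**2+sol[1]**2),1),len(q))
E
python3 - <<'E'
from bk import *
goto([.5938,.2336,.25],np.radians(11.44))
beaker('8',.025,.033)
E
```

```text
yaw 11.4 turn units(4deg) [-0.05  0.01  0.  ] shift in START frame /60mm [ 0.003 -0.042 -0.057] in TARGET frame [ 0.003 -0.042 -0.057]
  yaw 191.4 turn units(4deg) [ 4.495e+01  1.000e-02 -2.000e-02] shift in START frame /60mm [ 0.003 -0.042 -0.057] in TARGET frame [0.003 0.042 0.057]
pos [596.9 230.8 250.2] yaw 11.26 tilt 0.05 q6 0.06 t 15.72 w 47.7 F [ 0.2 -0.  -0.5]
top ring circ c [596.6 227.4] r 32.2 mean [598.6 213.2] z [239.6 243.2 248.5] 366
   z 197.3 lsq c [598.  229.4] r 17.4 106
   z 203.1 lsq c [595.5 229.9] r 22.4 72
   z 210.9 lsq c [595.3 230.9] r 23.1 53
   z 218.5 lsq c [594.6 231.7] r 23.7 27
   z 227.6 lsq c [600.  232.8] r 18.3 27
   z 235.7 lsq c [592.2 229. ] r 26.8 25
   z 241.2 lsq c [595.6 226.8] r 26.4 68
side ring circ c [594.8 231. ] r 33.2 mean [590.3 216.4] z [238.8 243.1 250.4] 389
   z 197.0 lsq c [593.9 232.5] r 21.8 38
   z 203.3 lsq c [594.9 232.9] r 24.0 106
   z 211.4 lsq c [594.9 232.9] r 24.1 120
   z 219.3 lsq c [594.9 232.3] r 23.6 112
   z 226.9 lsq c [594.9 232.2] r 23.6 108
   z 235.6 lsq c [594.  228.8] r 25.4 45
   z 241.0 lsq c [593.7 230.9] r 29.0 102
```

View pics/top_8.png

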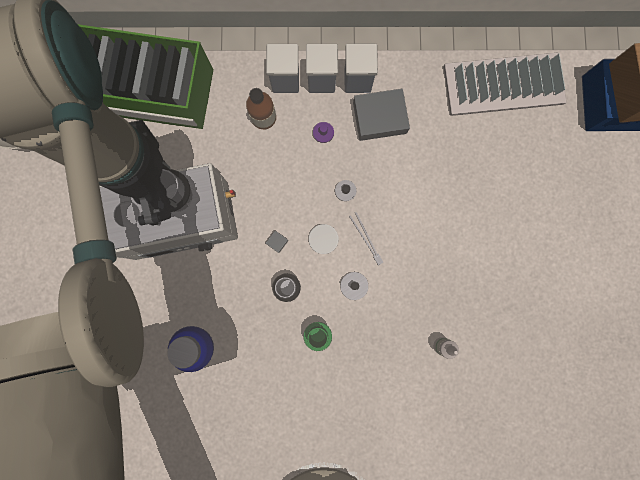

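View pics/side_8.png

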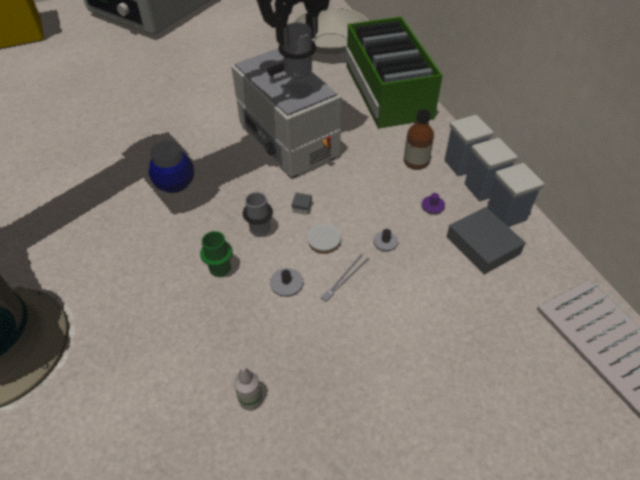

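Both views show the beaker hanging upright in the fingers over the large hole. It needs about (-2, +2) mm. I'll correct, lower to just above the plate and recheck.

>>> carry_out(deltas=[0, -0.026, -0.041, 0, 0, 0, -1, 0.2, 0, 0, 0, 0, 0, -1, 0.2, 0, 0, 0, 0, 0, -1, 0.07, 0, 0, 0, 0, 0, -1, 0, 0, 0, 0, 0, 0, -1, 0, 0, 0, 0, 0, 0, -1])

```text
clock: 16.58
position: [0.5948, 0.2338, 0.2226]
ee_rot: [0.547, 0.449, 0.547, -0.448]
contact_force: [0.2, 0.2, -0.9]
width: 0.0474
```

```bash
python3 - <<'E'
from bk import *
goto([.5948,.2328,.167],np.radians(11.44))
beaker('9',.025,.033)
im=cv2.imread('pics/side_9.png')[20:130,220:360];cv2.imwrite('pics/s9z.png',cv2.resize(im,None,fx=5,fy=5,interpolation=cv2.INTER_CUBIC))
E
```

```text
yaw 11.4 turn units(4deg) [-0.03  0.   -0.01] shift in START frame /60mm [ 0.926 -0.005  0.017] in TARGET frame [ 0.926 -0.004  0.017]
  yaw 191.4 turn units(4deg) [ 4.497e+01 -2.000e-02 -0.000e+00] shift in START frame /60mm [ 0.926 -0.005  0.017] in TARGET frame [ 0.926  0.004 -0.017]
pos [594.8 233.8 222.6] yaw 11.3 tilt 0.04 q6 0.07 t 16.57 w 47.4 F [ 0.2  0.2 -0.9]
top ring circ c [594.7 228.5] r 31.8 mean [596.7 215.8] z [211.7 215.3 221. ] 332
   z 153.7 lsq c [594.5 232.4] r 34.3 466
   z 156.1 lsq c [595.5 234.1] r 35.0 61
   z 169.7 lsq c [598.4 235.1] r 13.8 98
   z 175.3 lsq c [593.6 232.8] r 22.3 69
   z 183.3 lsq c [593.4 233.9] r 23.0 42
   z 191.3 lsq c [598.4 236.6] r 17.5 22
   z 198.9 lsq c [598.3 236.6] r 17.8 20
   z 207.7 lsq c [591.4 230. ] r 26.5 28
   z 213.7 lsq c [594.4 230. ] r 25.4 74
side ring circ c [592.8 234.7] r 32.8 mean [588.5 220.2] z [211.1 215.6 222.4] 377
   z 153.5 lsq c [594.3 233.9] r 34.8 379
   z 156.0 lsq c [592.5 236.1] r 34.9 16
   z 169.2 lsq c [592.  234.2] r 20.8 33
   z 175.8 lsq c [592.7 235.9] r 23.9 102
   z 183.6 lsq c [592.4 235.7] r 23.5 105
   z 191.6 lsq c [592.4 235.4] r 23.5 105
   z 199.5 lsq c [592.5 236.1] r 24.0 105
   z 208.7 lsq c [591.9 233. ] r 26.5 34
   z 213.5 lsq c [592.2 234.5] r 28.8 95
```

View pics/s9z.png

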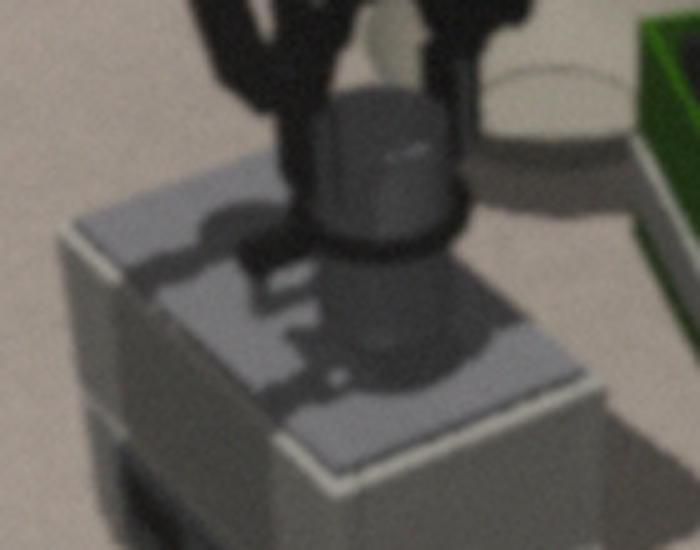

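>>> carry_out(deltas=[0.1, -0.005, 0.008, 0, 0, 0, -1, 0.15, 0, 0, 0, 0, 0, -1, 0.15, 0, 0, 0, 0, 0, -1, 0, 0, 0, 0, 0, 0, -1])

```text
clock: 17.18
position: [0.5936, 0.2329, 0.1968]
ee_rot: [0.546, 0.448, 0.547, -0.449]
contact_force: [-0.2, -0.4, -0.7]
width: 0.0477
```

```bash
python3 - <<'E'
from bk import *
goto([.5948,.2338,.167],np.radians(11.44))
E
```

```text
yaw 11.4 turn units(4deg) [-0.04  0.    0.04] shift in START frame /60mm [ 0.496  0.024 -0.01 ] in TARGET frame [ 0.496  0.022 -0.01 ]
  yaw 191.4 turn units(4deg) [ 4.496e+01  6.000e-02 -1.000e-02] shift in START frame /60mm [ 0.496  0.024 -0.01 ] in TARGET frame [ 0.496 -0.022  0.01 ]
pos [593.6 232.9 196.8] yaw 11.3 tilt 0.16 q6 0.07 t 17.18 w 47.7 F [-0.2 -0.4 -0.7]
```

>>> carry_out(deltas=[0.15, 0, 0, 0, 0, 0, -1, 0.15, 0, 0, 0, 0, 0, -1, 0.1, 0, 0, 0, 0, 0, -1, 0.05, 0, 0, 0, 0, 0, -1, 0.03, 0, 0, 0, 0, 0, -1, 0, 0, 0, 0, 0, 0, -1])

```text
clock: 17.92
position: [0.5944, 0.2332, 0.1695]
ee_rot: [0.547, 0.448, 0.547, -0.448]
contact_force: [1.1, -0.2, -1.1]
width: 0.0476
```

```bash
python3 - <<'E'
from bk import *
goto([.5948,.2338,.167],np.radians(11.44))
E
```

```text
yaw 11.4 turn units(4deg) [-0.03  0.   -0.  ] shift in START frame /60mm [ 0.042  0.008 -0.008] in TARGET frame [ 0.042  0.008 -0.008]
  yaw 191.4 turn units(4deg) [44.97 -0.   -0.  ] shift in START frame /60mm [ 0.042  0.008 -0.008] in TARGET frame [ 0.042 -0.008  0.008]
pos [594.4 233.2 169.5] yaw 11.3 tilt 0.01 q6 0.07 t 17.93 w 47.6 F [ 1.1 -0.2 -1.1]
```

>>> carry_out(deltas=[0.03, 0, 0, 0, 0, 0, -1, 0.02, 0, 0, 0, 0, 0, -1, 0, 0, 0, 0, 0, 0, -1])

```text
clock: 18.3
position: [0.5945, 0.2332, 0.167]
ee_rot: [0.547, 0.448, 0.547, -0.448]
contact_force: [-0.7, -0.5, 0.6]
width: 0.0475
```

```bash
python3 - <<'E'
from bk import *
goto([.5948,.2338,.167],np.radians(11.44))
beaker('10',.025,.033)
E
```

```text
yaw 11.4 turn units(4deg) [-0.03  0.   -0.01] shift in START frame /60mm [-0.001  0.007 -0.008] in TARGET frame [-0.001  0.007 -0.008]
  yaw 191.4 turn units(4deg) [ 4.497e+01 -1.000e-02 -0.000e+00] shift in START frame /60mm [-0.001  0.007 -0.008] in TARGET frame [-0.001 -0.007  0.008]
pos [594.5 233.2 167. ] yaw 11.3 tilt 0.04 q6 0.07 t 18.3 w 47.5 F [-0.7 -0.5  0.6]
top ring circ c [595.1 228.2] r 40.2 mean [595.6 210.8] z [152.5 155.4 162.4] 603
   z 113.7 lsq c [603.6 241.6] r 7.8 88
   z 119.0 lsq c [606.8 240.6] r 8.4 24
   z 136.3 lsq c [600.3 236.4] r 15.7 19
   z 153.7 lsq c [594.6 230.3] r 34.5 356
   z 157.6 lsq c [593.5 226.9] r 25.8 77
side ring circ c [594.5 232.9] r 41.0 mean [591.4 219. ] z [152.6 157.  165.9] 627
   z 153.7 lsq c [594.2 235. ] r 36.7 298
   z 157.7 lsq c [591.7 234.5] r 29.1 106
```

>>> carry_out(deltas=[0.01, 0, 0, 0, 0, 0, -1, 0, 0, 0, 0, 0, 0, 0.4, 0, 0, 0, 0, 0, 0, 1, 0, 0, 0, 0, 0, 0, 1, -0.3, 0, 0, 0, 0, 0, 1, -0.6, 0, 0, 0, 0, 0, 1, -0.4, 0, 0, 0, 0, 0, 1, 0, 0, 0, 0, 0, 0, 1])

```text
clock: 19.4
position: [0.5956, 0.2336, 0.2459]
ee_rot: [0.548, 0.45, 0.546, -0.447]
contact_force: [1.1, -0.7, -1.0]
width: 0.0855
```

```bash
python3 - <<'E'
from bk import *
goto([.4507,.0680,.15],np.radians(11.44))
snap('side','s11.png')
im=cv2.imread('pics/s11.png')[20:130,220:360];cv2.imwrite('pics/s11z.png',cv2.resize(im,None,fx=5,fy=5,interpolation=cv2.INTER_CUBIC))
E
```

```text
yaw 11.4 turn units(4deg) [-0.03 -0.   -0.07] shift in START frame /60mm [ 1.584 -2.916  2.233] in TARGET frame [ 1.598 -2.914  2.225]
  yaw 191.4 turn units(4deg) [ 4.496e+01 -1.000e-01  1.000e-02] shift in START frame /60mm [ 1.584 -2.916  2.233] in TARGET frame [ 1.598  2.914 -2.225]
pos [595.6 233.6 245.9] yaw 11.3 tilt 0.27 q6 0.07 t 19.4 w 85.5 F [ 1.1 -0.7 -1. ]
```

View pics/s11z.png

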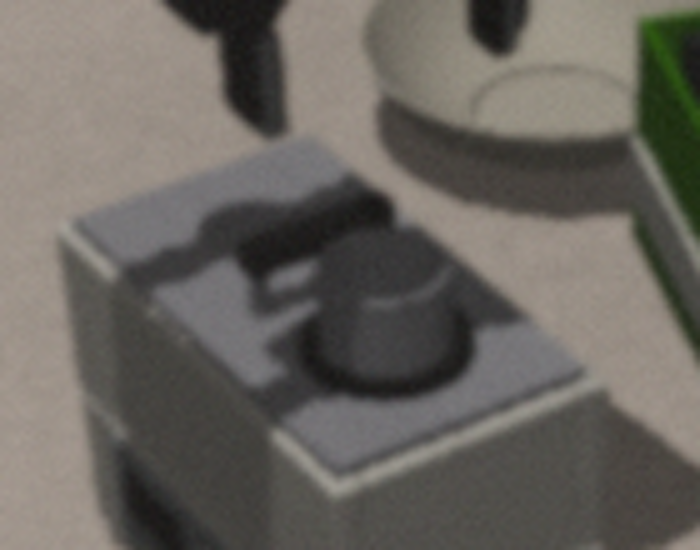

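The large beaker hangs by its ring, upright. Now to the small beaker.

>>> carry_out(deltas=[0, -0.3, 0.2, 0, 0, 0, 1, 0, -0.55, 0.42, 0, 0, 0, 1, 0.1, -0.6, 0.46, 0, 0, 0, 1, 0.3, -0.6, 0.46, 0, 0, 0, 1, 0.4, -0.5, 0.4, 0, 0, 0, 1, 0.2, -0.36, 0.28, 0, 0, 0, 1, 0, 0, 0, 0, 0, 0, 1, 0, 0, 0, 0, 0, 0, 1])

```text
clock: 20.45
position: [0.4499, 0.0687, 0.1837]
ee_rot: [0.547, 0.449, 0.547, -0.448]
contact_force: [0.6, -0.1, 1.7]
width: 0.0853
```

```bash
python3 - <<'E'
from bk import *
goto([.4508,.0680,.056],np.radians(11.44))
snap('wrist','w12.png')
im=snap('top','t12.png')
m=ld('t12');W=cloud(m)
def rim(W,x,y,r,z): return W[(np.hypot(W[...,0]-x,W[...,1]-y)<r)&(abs(W[...,2]-z)<.006)]
circ(rim(W,.594,.2345,.034,.190),'BL rim top');circ(rim(W,.594,.2345,.042,.160),'BL ring top')
Ws=cloud(ld('s11'))
circ(rim(Ws,.594,.2345,.034,.190),'BL rim side');circ(rim(Ws,.594,.2345,.042,.161),'BL ring side')
hole('t12',(.5755,.3295),.022);snap('side','s12.png');hole('s12',(.5745,.3295),.022)
E
```

```text
yaw 11.4 turn units(4deg) [-0.04 -0.01 -0.01] shift in START frame /60mm [2.128 0.011 0.015] in TARGET frame [2.128 0.012 0.015]
  yaw 191.4 turn units(4deg) [ 4.496e+01 -1.000e-02  1.000e-02] shift in START frame /60mm [2.128 0.011 0.015] in TARGET frame [ 2.128 -0.012 -0.015]
pos [449.9  68.7 183.7] yaw 11.28 tilt 0.04 q6 -0.2 t 20.45 w 85.3 F [ 0.6 -0.1  1.7]
BL rim top circ c [594.2 234.6] r 25.3 mean [593.9 234.9] z [185.2 189.2 191.4] 209
BL ring top circ c [594.  234.6] r 42.0 mean [590.2 229. ] z [154.2 158.  162.7] 792
BL rim side circ c [592.7 235.9] r 27.1 mean [593.3 234.9] z [184.4 187.7 190.6] 193
BL ring side circ c [593.8 234.3] r 41.6 mean [587.8 223.2] z [155.4 159.7 165.9] 369
t12 hole enclosing 574.9 328.4 r 21.5 mean [574.9 328.8] area r 21.2
s12 hole enclosing 573.0 328.4 r 18.5 mean [573.4 334.8] area r 12.2
```

View pics/w12.png

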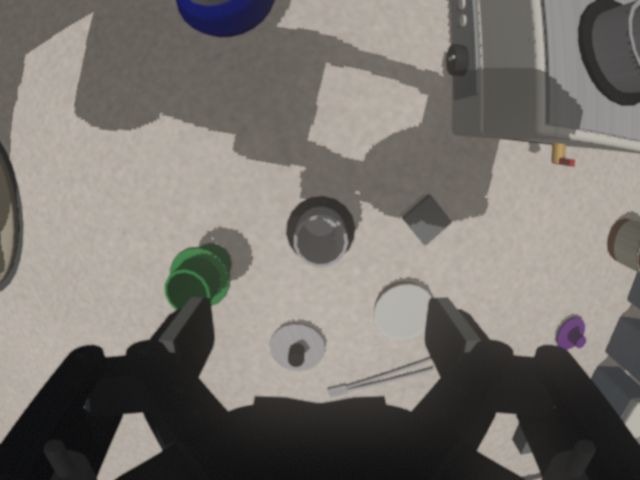

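View pics/t12.png

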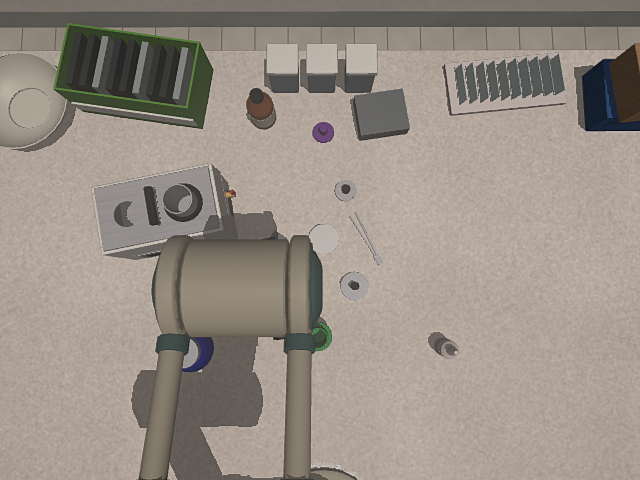

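Wrist view: the small beaker's mouth at (321,238) is centred, with the green beaker clear of the left finger. Top view: large beaker's rim at (182,203), concentric in its hole. Descend and grip.

>>> carry_out(deltas=[0.5, 0.012, 0.015, 0, 0, 0, 1, 0.6, 0, 0, 0, 0, 0, 1, 0.5, 0, 0, 0, 0, 0, 1, 0.3, 0, 0, 0, 0, 0, 1, 0.2, 0, 0, 0, 0, 0, 1, 0.02, 0, 0, 0, 0, 0, 1, 0, 0, 0, 0, 0, 0, -1, 0, 0, 0, 0, 0, 0, -1, 0, 0, 0, 0, 0, 0, -1, 0, 0, 0, 0, 0, 0, -1], newtons=45)

```text
clock: 21.85
position: [0.4508, 0.0676, 0.0576]
ee_rot: [0.547, 0.449, 0.546, -0.448]
contact_force: [-0.7, -0.9, 6.1]
width: 0.0365
```

```bash
python3 - <<'E'
from plan import *
goto([.4508,.068,.056],np.radians(11.44))
E
```

```text
yaw 11.4 turn units(4deg) [-0.04  0.01 -0.02] shift in START frame /60mm [ 0.026  0.002 -0.007] in TARGET frame [ 0.026  0.002 -0.007]
  yaw 191.4 turn units(4deg) [ 4.496e+01 -4.000e-02 -1.000e-02] shift in START frame /60mm [ 0.026  0.002 -0.007] in TARGET frame [ 0.026 -0.002  0.007]
pos [450.8  67.6  57.6] yaw 11.29 tilt 0.1 q6 -0.2 t 21.85 w 36.5 F [-0.7 -0.9  6.1]
```

>>> carry_out(deltas=[-0.1, 0, 0, 0, 0, 0, -1, -0.4, 0, 0, 0, 0, 0, -1, -0.7, 0, 0, 0, 0, 0, -1, -0.8, 0, 0, 0, 0, 0, -1, -0.8, 0, 0, 0, 0, 0, -1, -0.6, 0, 0, 0, 0, 0, -1, -0.15, 0, 0, 0, 0, 0, -1, 0, 0, 0, 0, 0, 0, -1])

```text
clock: 22.85
position: [0.4497, 0.0676, 0.2692]
ee_rot: [0.547, 0.448, 0.547, -0.448]
contact_force: [-0.5, -0.4, -1.8]
width: 0.0371
```

```bash
python3 - <<'E'
from plan import *
goto([.5749,.3288,.27],np.radians(11.44))
E
```

```text
yaw 11.4 turn units(4deg) [-0.04  0.    0.01] shift in START frame /60mm [-0.014  2.898 -3.86 ] in TARGET frame [-0.013  2.908 -3.853]
  yaw 191.4 turn units(4deg) [ 4.496e+01  1.000e-02 -0.000e+00] shift in START frame /60mm [-0.014  2.898 -3.86 ] in TARGET frame [-0.013 -2.908  3.853]
pos [449.7  67.6 269.2] yaw 11.3 tilt 0.03 q6 -0.2 t 22.85 w 37.1 F [-0.5 -0.4 -1.8]
```

>>> carry_out(deltas=[0, 0.2, -0.27, 0, 0, 0, -1, 0, 0.4, -0.53, 0, 0, 0, -1, 0, 0.45, -0.6, 0, 0, 0, -1, 0, 0.45, -0.6, 0, 0, 0, -1, 0, 0.45, -0.6, 0, 0, 0, -1, 0, 0.45, -0.6, 0, 0, 0, -1, 0, 0.35, -0.46, 0, 0, 0, -1, 0, 0.14, -0.19, 0.04, 0, 0, -1, 0, 0, 0, 0, 0, 0, -1, 0, 0, 0, 0, 0, 0, -1])

```text
clock: 24.1
position: [0.5742, 0.3267, 0.2692]
ee_rot: [0.546, 0.449, 0.546, -0.45]
contact_force: [-0.2, -0.2, -1.0]
width: 0.0365
```

```bash
python3 - <<'E'
from bk import *
goto([.5749,.3288,.225],np.radians(11.44))
beaker('13',.019,.027)
im=cv2.imread('pics/side_13.png')[0:120,210:350];cv2.imwrite('pics/s13z.png',cv2.resize(im,None,fx=5,fy=5,interpolation=cv2.INTER_CUBIC))
E
```

```text
yaw 11.4 turn units(4deg) [-0.09  0.02  0.02] shift in START frame /60mm [ 0.737  0.019 -0.033] in TARGET frame [ 0.737  0.018 -0.032]
  yaw 191.4 turn units(4deg) [ 4.491e+01  4.000e-02 -3.000e-02] shift in START frame /60mm [ 0.737  0.019 -0.033] in TARGET frame [ 0.737 -0.018  0.032]
pos [574.2 326.7 269.2] yaw 11.09 tilt 0.12 q6 0.22 t 24.1 w 36.5 F [-0.2 -0.2 -1. ]
top ring circ c [573.8 324.5] r 26.6 mean [576.2 316.3] z [257.2 261.4 268.1] 422
   z 222.4 lsq c [574.4 327.1] r 18.8 55
   z 230.5 lsq c [573.9 325.6] r 17.4 65
   z 238.0 lsq c [573.9 325.5] r 17.3 56
   z 247.1 lsq c [575.2 329.3] r 13.6 46
   z 255.0 lsq c [571.5 322. ] r 21.3 54
   z 260.0 lsq c [574.2 322.6] r 20.8 158
side ring circ c [572.5 324.6] r 27.1 mean [569.7 313.9] z [257.  261.4 268.4] 279
   z 216.1 lsq c [573.1 329.4] r 18.2 36
   z 222.6 lsq c [572.5 326.6] r 17.2 81
   z 230.1 lsq c [573.  327.5] r 17.6 85
   z 238.3 lsq c [572.3 326.5] r 16.9 84
   z 246.4 lsq c [572.9 327.5] r 17.8 88
   z 255.4 lsq c [571.9 324.1] r 20.5 41
   z 260.1 lsq c [572.3 326.2] r 22.8 102
```

View pics/s13z.png

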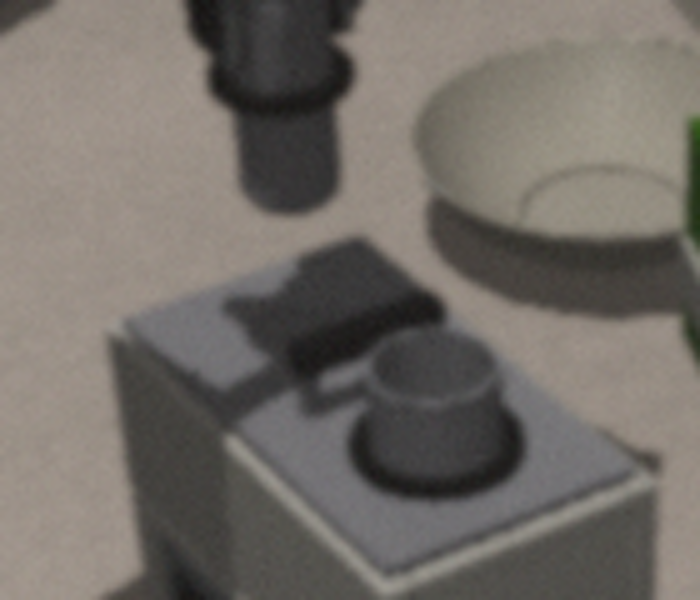

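View pics/top_13.png

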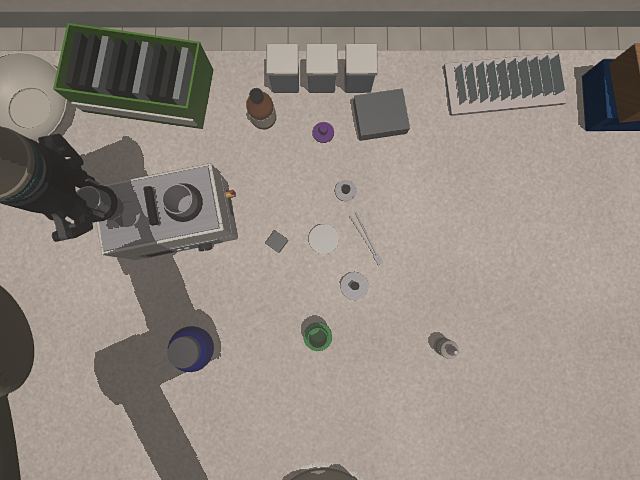

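Both views show the small beaker upright above its hole, about 2 mm short in y. I'll correct and lower to just over the plate.

>>> carry_out(deltas=[0.1, 0.019, -0.03, 0.06, 0, 0, -1, 0.25, 0, 0, 0, 0, 0, -1, 0.25, 0, 0, 0, 0, 0, -1, 0.15, 0, 0, 0, 0, 0, -1, 0.03, 0, 0, 0, 0, 0, -1, 0, 0, 0, 0, 0, 0, -1, 0, 0, 0, 0, 0, 0, -1])

```text
clock: 25.08
position: [0.576, 0.3303, 0.2235]
ee_rot: [0.545, 0.451, 0.545, -0.45]
contact_force: [-0.1, -0.9, -1.6]
width: 0.0367
```

```bash
python3 - <<'E'
from bk import *
goto([.575,.3287,.1675],np.radians(11.44))
beaker('14',.019,.027)
im=cv2.imread('pics/side_14.png')[20:140,210:350];cv2.imwrite('pics/s14z.png',cv2.resize(im,None,fx=5,fy=5,interpolation=cv2.INTER_CUBIC))
im=cv2.imread('pics/top_14.png')[150:270,70:240];cv2.imwrite('pics/t14z.png',cv2.resize(im,None,fx=4.5,fy=4.5,interpolation=cv2.INTER_CUBIC))
E
```

```text
yaw 11.4 turn units(4deg) [-0.13 -0.   -0.02] shift in START frame /60mm [ 0.933 -0.023  0.023] in TARGET frame [ 0.933 -0.022  0.022]
  yaw 191.4 turn units(4deg) [ 4.487e+01 -3.000e-02  0.000e+00] shift in START frame /60mm [ 0.933 -0.023  0.023] in TARGET frame [ 0.933  0.022 -0.022]
pos [576.  330.3 223.5] yaw 10.9 tilt 0.07 q6 0.23 t 25.07 w 36.7 F [-0.1 -0.9 -1.6]
top ring circ c [575.9 322.7] r 25.4 mean [578.2 318.7] z [211.2 215.6 221.9] 344
   z 153.8 lsq c [575.8 329.8] r 29.2 524
   z 176.5 lsq c [576.3 330.4] r 18.5 54
   z 184.6 lsq c [575.6 329.2] r 17.2 56
   z 192.3 lsq c [575.7 329. ] r 17.1 45
   z 200.7 lsq c [577.3 333.5] r 13.1 36
   z 209.2 lsq c [574.1 325.9] r 20.7 57
   z 214.3 lsq c [576.  325.7] r 20.2 125
side ring circ c [575.7 329.5] r 28.6 mean [571.8 317.5] z [211.1 215.5 222.9] 262
   z 153.4 lsq c [574.7 329.4] r 28.8 161
   z 170.4 lsq c [574.6 332. ] r 17.5 33
   z 176.5 lsq c [574.3 330.5] r 17.4 74
   z 184.5 lsq c [574.5 331.3] r 17.8 79
   z 192.8 lsq c [573.9 329.6] r 16.8 71
   z 200.1 lsq c [574.  330.1] r 16.8 76
   z 210.2 lsq c [574.8 329.1] r 22.6 40
   z 214.4 lsq c [574.4 330.2] r 23.3 95
```

View pics/s14z.png

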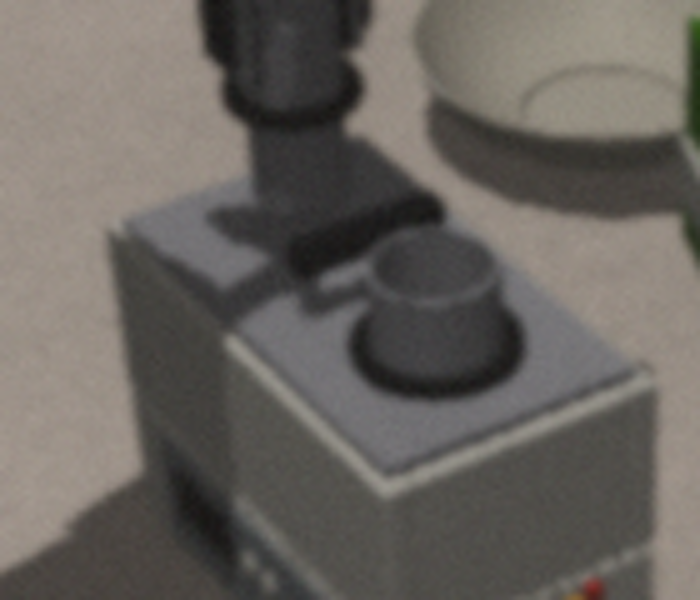

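View pics/t14z.png

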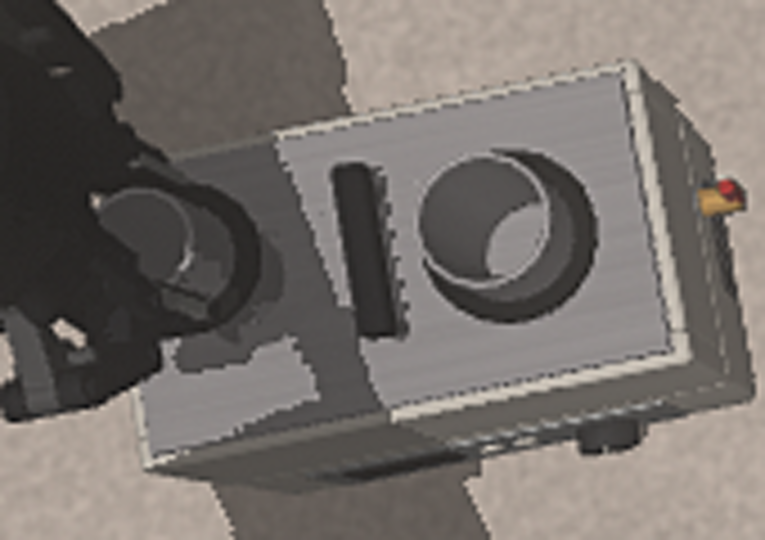

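>>> carry_out(deltas=[0, -0.017, 0.018, -0.1, 0, 0, -1, 0.12, 0, 0, 0, 0, 0, -1, 0.15, 0, 0, 0, 0, 0, -1, 0.15, 0, 0, 0, 0, 0, -1, 0, 0, 0, 0, 0, 0, -1])

```text
clock: 25.8
position: [0.5742, 0.3285, 0.1961]
ee_rot: [0.546, 0.447, 0.547, -0.449]
contact_force: [0.9, -0.0, -0.4]
width: 0.0369
```

```bash
python3 - <<'E'
from bk import *
goto([.575,.3287,.1675],np.radians(11.44))
E
```

```text
yaw 11.4 turn units(4deg) [-0.04  0.01  0.04] shift in START frame /60mm [ 0.477  0.015 -0.   ] in TARGET frame [ 0.477  0.014 -0.   ]
  yaw 191.4 turn units(4deg) [ 4.496e+01  6.000e-02 -1.000e-02] shift in START frame /60mm [ 0.477  0.015 -0.   ] in TARGET frame [ 0.477 -0.014  0.   ]
pos [574.2 328.5 196.1] yaw 11.3 tilt 0.16 q6 0.22 t 25.8 w 36.9 F [ 0.9 -0.  -0.4]
```

Inside the hole with no force. I'll continue down to the ring.

>>> carry_out(deltas=[0.15, 0.006, 0, 0, 0, 0, -1, 0.15, 0, 0, 0, 0, 0, -1, 0.1, 0, 0, 0, 0, 0, -1, 0.05, 0, 0, 0, 0, 0, -1, 0.03, 0, 0, 0, 0, 0, -1, 0, 0, 0, 0, 0, 0, -1, 0, 0, 0, 0, 0, 0, -1])

```text
clock: 26.68
position: [0.5754, 0.329, 0.1692]
ee_rot: [0.547, 0.449, 0.547, -0.448]
contact_force: [0.0, -0.2, -1.2]
width: 0.037
```

```bash
python3 - <<'E'
from bk import *
goto([.575,.3287,.1675],np.radians(11.44))
E
```

```text
yaw 11.4 turn units(4deg) [-0.04 -0.   -0.01] shift in START frame /60mm [ 0.028 -0.008  0.003] in TARGET frame [ 0.028 -0.008  0.003]
  yaw 191.4 turn units(4deg) [ 4.496e+01 -1.000e-02  0.000e+00] shift in START frame /60mm [ 0.028 -0.008  0.003] in TARGET frame [ 0.028  0.008 -0.003]
pos [575.4 329.  169.2] yaw 11.3 tilt 0.03 q6 0.22 t 26.68 w 37.0 F [ 0.  -0.2 -1.2]
```

>>> carry_out(deltas=[0.03, 0, 0, 0, 0, 0, -1, 0.01, 0, 0, 0, 0, 0, -1, 0, 0, 0, 0, 0, 0, -1])

```text
clock: 27.05
position: [0.5756, 0.329, 0.1677]
ee_rot: [0.547, 0.449, 0.547, -0.448]
contact_force: [-0.6, -0.5, 5.8]
width: 0.0367
```

>>> carry_out(deltas=[0, 0, 0, 0, 0, 0, 0.2, 0, 0, 0, 0, 0, 0, 1, 0, 0, 0, 0, 0, 0, 1, 0, 0, 0, 0, 0, 0, 1, -0.3, 0, 0, 0, 0, 0, 1, -0.6, 0, 0, 0, 0, 0, 1, -0.6, 0, 0, 0, 0, 0, 1, 0, 0, 0, 0, 0, 0, 1, 0, 0, 0, 0, 0, 0, 1])

```text
clock: 28.18
position: [0.5748, 0.3287, 0.2557]
ee_rot: [0.547, 0.448, 0.547, -0.449]
contact_force: [-0.3, -0.4, -1.1]
width: 0.0852
```

```bash
python3 - <<'E'
from bk import *
goto([.4536,-.0632,.12],np.radians(11.44))
snap('side','s15.png')
im=cv2.imread('pics/s15.png')[20:140,210:350];cv2.imwrite('pics/s15z.png',cv2.resize(im,None,fx=5,fy=5,interpolation=cv2.INTER_CUBIC))
E
```

```text
yaw 11.4 turn units(4deg) [-0.04  0.01  0.02] shift in START frame /60mm [ 2.267 -3.258  6.009] in TARGET frame [ 2.261 -3.276  6.001]
  yaw 191.4 turn units(4deg) [ 4.496e+01  3.000e-02 -1.000e-02] shift in START frame /60mm [ 2.267 -3.258  6.009] in TARGET frame [ 2.261  3.276 -6.001]
pos [574.8 328.7 255.7] yaw 11.3 tilt 0.07 q6 0.22 t 28.18 w 85.2 F [-0.3 -0.4 -1.1]
```

View pics/s15z.png

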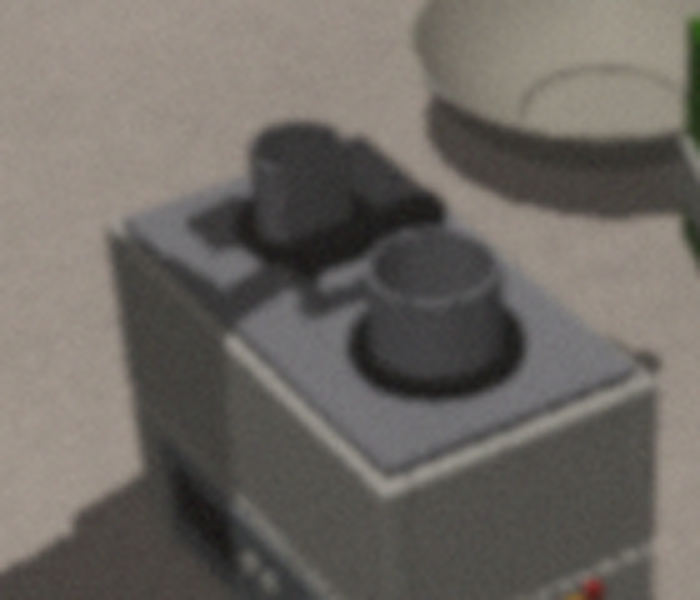

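The small beaker now hangs in its hole, upright, ring down. Next is the large lid.

>>> carry_out(deltas=[0, -0.2, 0.36, 0, 0, 0, 0.2, 0, -0.4, 0.73, 0, 0, 0, 0.2, 0, -0.45, 0.82, 0, 0, 0, 0.2, 0, -0.45, 0.82, 0, 0, 0, 0.2, 0, -0.45, 0.82, 0, 0, 0, 0.2, 0.2, -0.45, 0.82, 0, 0, 0, 0.2, 0.4, -0.4, 0.73, 0, 0, 0, 0.2, 0.4, -0.3, 0.55, 0, 0, 0, 0.2, 0.3, -0.15, 0.28, 0, 0, 0, 0.2, 0, 0, 0, 0, 0, 0, 0.2])

```text
clock: 29.48
position: [0.4515, -0.0586, 0.1762]
ee_rot: [0.544, 0.448, 0.548, -0.45]
contact_force: [0.2, 0.3, 0.1]
width: 0.0513
```

```bash
python3 - <<'E'
from bk import *
goto([.4536,-.0632,.0125],np.radians(11.44))
snap('wrist','w16.png')
def rim(W,x,y,r,z,d=.006): return W[(np.hypot(W[...,0]-x,W[...,1]-y)<r)&(abs(W[...,2]-z)<d)]
snap('top','t16.png');snap('side','s16.png')
for n,f in(('top','t16'),('side','s16')):
    W=cloud(ld(f)); circ(rim(W,.594,.2345,.034,.190),n+' BL rim');circ(rim(W,.575,.329,.028,.190),n+' BS rim'); circ(rim(W,.4536,-.0632,.012,.030),n+' knob L');circ(rim(W,.4536,-.0632,.034,.009,.003),n+' disc L');circ(rim(W,.645,-.0476,.012,.030),n+' knob S');circ(rim(W,.645,-.0476,.028,.009,.003),n+' disc S')
E
```

```text
yaw 11.4 turn units(4deg) [-0.07 -0.04  0.07] shift in START frame /60mm [2.728 0.034 0.089] in TARGET frame [2.728 0.02  0.082]
  yaw 191.4 turn units(4deg) [44.93  0.12  0.06] shift in START frame /60mm [2.728 0.034 0.089] in TARGET frame [ 2.728 -0.02  -0.082]
pos [451.5 -58.6 176.2] yaw 11.14 tilt 0.33 q6 -0.48 t 29.48 w 51.3 F [0.2 0.3 0.1]
top BL rim circ c [594.7 235.1] r 25.7 mean [594.1 234.9] z [184.8 189.2 191.7] 211
top BS rim circ c [575.6 328.9] r 19.1 mean [575.2 328.6] z [184.5 189.3 191.8] 168m.py:13: RuntimeWarning: Mean of empty slice.
  q=(p[:,:2]*1000).astype(np.float32); c,r=cv2.minEnclosingCircle(q); print(name,'circ c',np.round(c,1),'r',round(r,1),'mean',np.round(q.mean(0),1),'z',np.round(np.percentile(p[:,2],[5,50,95])*1000,1),len(p))
  ret = um.true_divide(
Traceback (most recent call last):
  File "m.py", line 13, in circ
    q=(p[:,:2]*1000).astype(np.float32); c,r=cv2.minEnclosingCircle(q); print(name,'circ c',np.round(c,1),'r',round(r,1),'mean',np.round(q.mean(0),1),'z',np.round(np.percentile(p[:,2],[5,50,95])*1000,1),len(p))
                                                                                                                                                                   ~~~~~~~~~~~~~^^^^^^^^^^^^^^^^^^
IndexError: index -1 is out of bounds for axis 0 with size 0
```

View pics/w16.png

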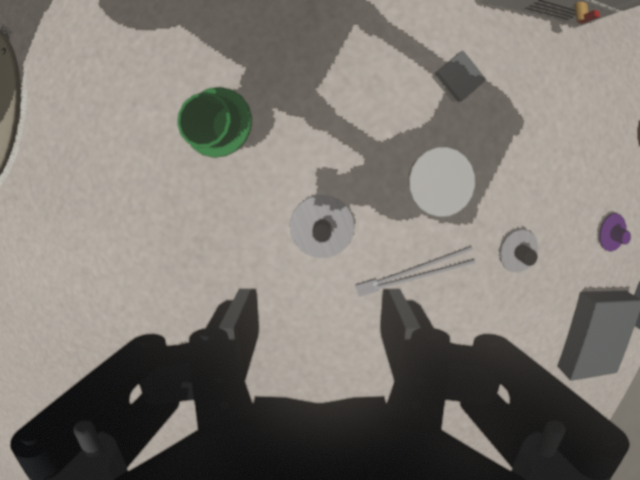

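View pics/t16.png

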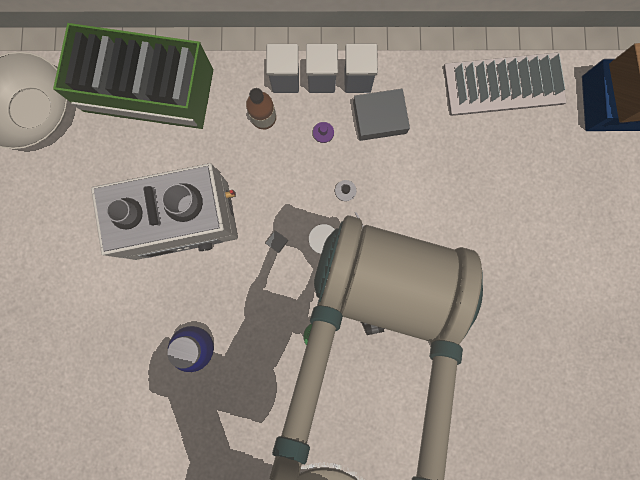

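Wrist view: the large lid's knob, at (322,230), is roughly centred between the fingers. Top view: both beaker rims concentric in their holes, measured at (594,235) and (575,329) mm. Descend.

>>> carry_out(deltas=[0.5, 0.01, 0.03, -0.04, 0, 0, 0.2, 0.6, 0, 0, 0, 0, 0, 0.2, 0.5, 0, 0, 0, 0, 0, 0.2, 0.3, 0, 0, 0, 0, 0, 0.2, 0.1, 0, 0, 0, 0, 0, 0.2, 0, 0, 0, 0, 0, 0, 0.2, 0, 0, 0, 0, 0, 0, 0.2])

```text
clock: 30.5
position: [0.4556, -0.0598, 0.0594]
ee_rot: [0.548, 0.448, 0.547, -0.447]
contact_force: [0.9, -0.4, -0.8]
width: 0.0512
```

```bash
python3 - <<'E'
from bk import *
goto([.4536,-.0632,.0125],np.radians(11.44))
snap('side','s17.png')
im=cv2.imread('pics/s17.png')[180:340,200:400];cv2.imwrite('pics/s17z.png',cv2.resize(im,None,fx=3.7,fy=3.7,interpolation=cv2.INTER_CUBIC))
E
```

```text
yaw 11.4 turn units(4deg) [ 0.01  0.01 -0.03] shift in START frame /60mm [ 0.782 -0.046  0.048] in TARGET frame [ 0.782 -0.044  0.048]
  yaw 191.4 turn units(4deg) [-4.499e+01  4.000e-02  2.000e-02] shift in START frame /60mm [ 0.782 -0.046  0.048] in TARGET frame [ 0.782  0.044 -0.048]
pos [455.6 -59.8  59.4] yaw 11.49 tilt 0.12 q6 -0.48 t 30.5 w 51.2 F [ 0.9 -0.4 -0.8]
```

View pics/s17z.png

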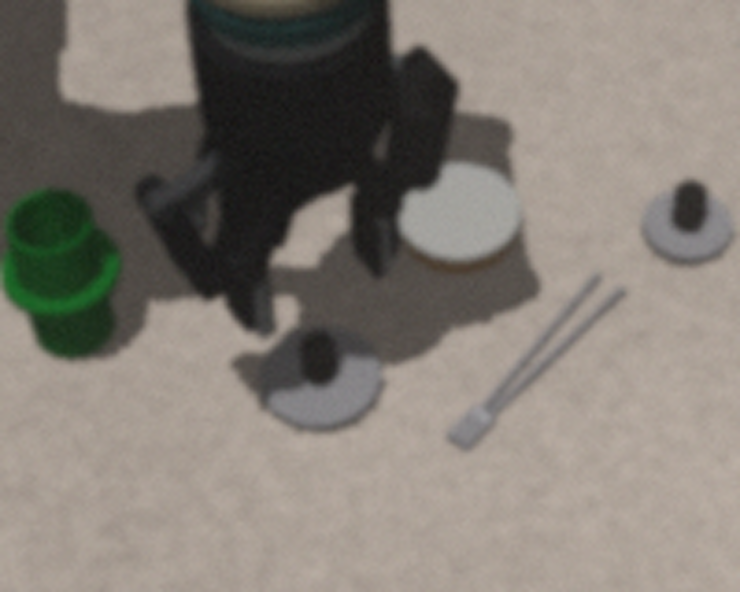

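Side view: the open fingers straddle the large knob from above. I'll finish the descent and grip.

>>> carry_out(deltas=[0.1, -0.044, 0.048, 0, 0, 0, 0.2, 0.3, 0, 0, 0, 0, 0, 0.2, 0.25, 0, 0, 0, 0, 0, 0.2, 0.12, 0, 0, 0, 0, 0, 0.2, 0, 0, 0, 0, 0, 0, 0.2, 0, 0, 0, 0, 0, 0, 0.2, 0, 0, 0, 0, 0, 0, -1, 0, 0, 0, 0, 0, 0, -1, 0, 0, 0, 0, 0, 0, -1], newtons=40)

```text
clock: 31.68
position: [0.4529, -0.0633, 0.0128]
ee_rot: [0.548, 0.448, 0.547, -0.447]
contact_force: [-0.3, 0.0, 5.1]
width: 0.0144
```

```bash
python3 - <<'E'
from bk import *
goto([.4536,-.0632,.0125],np.radians(11.44))
E
```

```text
yaw 11.4 turn units(4deg) [ 0.01  0.01 -0.01] shift in START frame /60mm [0.005 0.011 0.001] in TARGET frame [0.005 0.011 0.001]
  yaw 191.4 turn units(4deg) [-4.499e+01  2.000e-02  1.000e-02] shift in START frame /60mm [0.005 0.011 0.001] in TARGET frame [ 0.005 -0.011 -0.001]
pos [452.9 -63.3  12.8] yaw 11.47 tilt 0.05 q6 -0.49 t 31.68 w 14.4 F [-0.3  0.   5.1]
```

>>> carry_out(deltas=[-0.1, 0, 0, 0, 0, 0, -1, -0.4, 0, 0, 0, 0, 0, -1, -0.7, 0, 0, 0, 0, 0, -1, -0.8, 0, 0, 0, 0, 0, -1, -0.8, 0, 0, 0, 0, 0, -1, -0.6, 0, 0, 0, 0, 0, -1, -0.3, 0, 0, 0, 0, 0, -1, 0, 0, 0, 0, 0, 0, -1])

```text
clock: 32.67
position: [0.4533, -0.0634, 0.2357]
ee_rot: [0.549, 0.448, 0.546, -0.447]
contact_force: [0.2, 1.0, -0.9]
width: 0.0142
```

```bash
python3 - <<'E'
from bk import *
goto([.5942,.2348,.235],np.radians(11.44))
E
```

```text
yaw 11.4 turn units(4deg) [ 0.01  0.02 -0.04] shift in START frame /60mm [ 0.014  3.288 -4.404] in TARGET frame [ 0.011  3.287 -4.405]
  yaw 191.4 turn units(4deg) [-4.499e+01  7.000e-02  4.000e-02] shift in START frame /60mm [ 0.014  3.288 -4.404] in TARGET frame [ 0.011 -3.287  4.405]
pos [453.3 -63.4 235.7] yaw 11.46 tilt 0.2 q6 -0.49 t 32.67 w 14.2 F [ 0.2  1.  -0.9]
```

>>> carry_out(deltas=[0, 0.2, -0.27, 0, 0, 0, -1, 0, 0.4, -0.53, 0, 0, 0, -1, 0, 0.5, -0.67, 0, 0, 0, -1, 0, 0.5, -0.67, 0, 0, 0, -1, 0, 0.5, -0.67, 0, 0, 0, -1, 0, 0.5, -0.67, 0, 0, 0, -1, 0, 0.4, -0.53, 0, 0, 0, -1, 0, 0.25, -0.34, 0, 0, 0, -1, 0, 0, 0, 0, 0, 0, -1, 0, 0, 0, 0, 0, 0, -1])

```text
clock: 33.92
position: [0.591, 0.2305, 0.2329]
ee_rot: [0.547, 0.447, 0.548, -0.449]
contact_force: [-0.1, 0.5, -0.7]
width: 0.0144
```

```bash
cat > lid.py <<'E'
from bk import *
def lid(tag,r):
    P,M,s=pose()
    for n in('top','side'):
        im=snap(n,f'{n}_{tag}.png');W=cloud(im)
        d=np.hypot(W[...,0]-P[0],W[...,1]-P[1]);z=P[2]-.0128+.009
        p=W[(d<r+.008)&(abs(W[...,2]-z)<.005)]
        circ(p,n+' disc')
        A=np.c_[p[:,:2]-P[:2],np.ones(len(p))];print('   slope',np.round(np.linalg.lstsq(A,p[:,2],rcond=None)[0],3))
E
python3 - <<'E'
from lid import *
goto([.5942,.2348,.20],np.radians(11.44))
lid('18',.028)
im=cv2.imread('pics/side_18.png')[20:140,210:350];cv2.imwrite('pics/s18z.png',cv2.resize(im,None,fx=5,fy=5,interpolation=cv2.INTER_CUBIC))
E
```

```text
yaw 11.4 turn units(4deg) [0.   0.01 0.04] shift in START frame /60mm [ 0.549  0.069 -0.06 ] in TARGET frame [ 0.549  0.067 -0.06 ]
  yaw 191.4 turn units(4deg) [-4.5e+01 -7.0e-02  2.0e-02] shift in START frame /60mm [ 0.549  0.069 -0.06 ] in TARGET frame [ 0.549 -0.067  0.06 ]
pos [591.  230.5 232.9] yaw 11.45 tilt 0.18 q6 0.06 t 33.92 w 14.4 F [-0.1  0.5 -0.7]
top disc circ c [590.8 228.2] r 27.3 mean [591.9 215.6] z [227.  229.  230.9] 405
   slope [-0.005  0.03   0.229]
side disc circ c [589.8 230. ] r 28.5 mean [586.6 221.3] z [226.7 229.2 231.3] 336
   slope [0.006 0.026 0.229]
```

View pics/s18z.png

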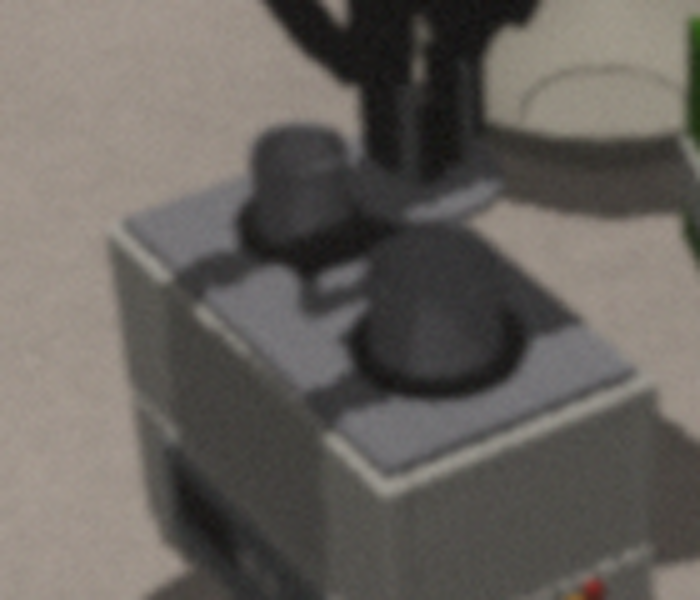

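View pics/top_18.png

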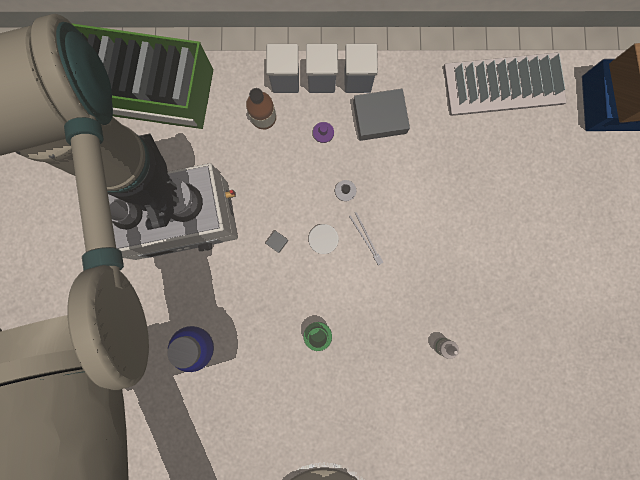

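The lid is held level just short of the large beaker. I'll align it and go down close to the rim.

>>> carry_out(deltas=[0, 0.06, -0.055, 0, 0, 0, -1, 0.15, 0, 0, 0, 0, 0, -1, 0.2, 0, 0, 0, 0, 0, -1, 0.08, 0, 0, 0, 0, 0, -1, 0, 0, 0, 0, 0, 0, -1, 0, 0, 0, 0, 0, 0, -1])

```text
clock: 34.78
position: [0.595, 0.2354, 0.2087]
ee_rot: [0.548, 0.448, 0.547, -0.447]
contact_force: [0.8, -0.1, -1.4]
width: 0.0143
```

```bash
python3 - <<'E'
from lid import *
goto([.5943,.2348,.198],np.radians(11.44))
lid('19',.028)
im=cv2.imread('pics/side_19.png')[20:140,210:350];cv2.imwrite('pics/s19z.png',cv2.resize(im,None,fx=5,fy=5,interpolation=cv2.INTER_CUBIC))
E
```

```text
yaw 11.4 turn units(4deg) [ 0.01  0.   -0.01] shift in START frame /60mm [ 0.178 -0.013  0.007] in TARGET frame [ 0.178 -0.013  0.007]
  yaw 191.4 turn units(4deg) [-4.499e+01  1.000e-02  0.000e+00] shift in START frame /60mm [ 0.178 -0.013  0.007] in TARGET frame [ 0.178  0.013 -0.007]
pos [595.  235.4 208.7] yaw 11.46 tilt 0.03 q6 0.07 t 34.77 w 14.3 F [ 0.8 -0.1 -1.4]
top disc circ c [595.2 232.4] r 27.5 mean [595.8 220.5] z [202.8 204.8 206.9] 382
   slope [-0.001  0.009  0.205]
side disc circ c [593.7 234.4] r 29.2 mean [590.6 226.3] z [202.1 204.5 207.1] 329
   slope [0.004 0.024 0.205]
```

View pics/s19z.png

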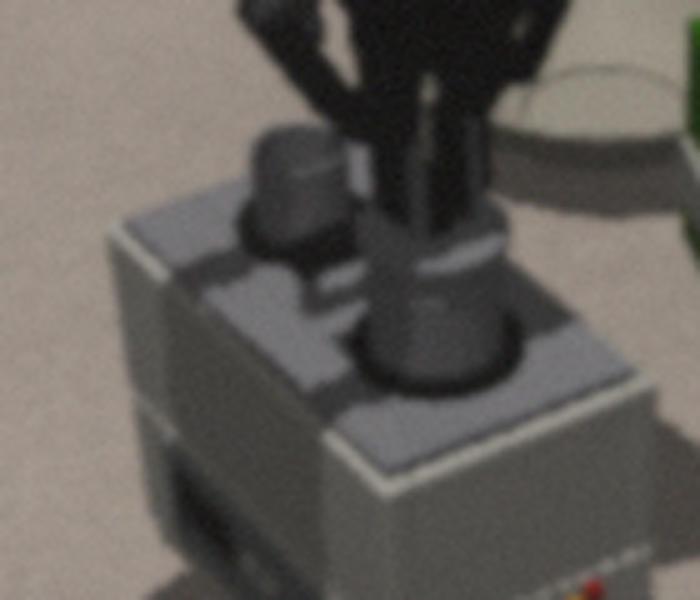

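The lid is concentric over the beaker; I'll lower the last 11 mm slowly.

>>> carry_out(deltas=[0.05, -0.01, 0.007, 0, 0, 0, -1, 0.05, 0, 0, 0, 0, 0, -1, 0.05, 0, 0, 0, 0, 0, -1, 0.02, 0, 0, 0, 0, 0, -1, 0, 0, 0, 0, 0, 0, -1, 0, 0, 0, 0, 0, 0, -1])

```text
clock: 35.62
position: [0.5944, 0.2348, 0.1983]
ee_rot: [0.547, 0.448, 0.547, -0.448]
contact_force: [0.3, 0.9, -1.2]
width: 0.0144
```

```bash
python3 - <<'E'
from lid import *
goto([.5943,.2348,.198],np.radians(11.44))
lid('20',.028)
E
```

```text
yaw 11.4 turn units(4deg) [ 0.  0. -0.] shift in START frame /60mm [ 0.006 -0.001 -0.   ] in TARGET frame [ 0.006 -0.001 -0.   ]
  yaw 191.4 turn units(4deg) [-45.   0.   0.] shift in START frame /60mm [ 0.006 -0.001 -0.   ] in TARGET frame [0.006 0.001 0.   ]
pos [594.4 234.8 198.3] yaw 11.46 tilt 0.01 q6 0.07 t 35.62 w 14.4 F [ 0.3  0.9 -1.2]
top disc circ c [594.8 231.9] r 27.6 mean [595.2 219.9] z [192.4 194.5 196.6] 366
   slope [0.005 0.008 0.195]
side disc circ c [592.1 233.8] r 28.3 mean [590.2 226.1] z [191.8 194.  196.1] 320
   slope [0.003 0.015 0.194]
```

>>> carry_out(deltas=[0.015, 0, 0, 0, 0, 0, -1, 0, 0, 0, 0, 0, 0, -1, 0, 0, 0, 0, 0, 0, -0.4, 0, 0, 0, 0, 0, 0, 0.1, 0, 0, 0, 0, 0, 0, 0.1, -0.3, 0, 0, 0, 0, 0, 0.1, -0.5, 0, 0, 0, 0, 0, 0.1, -0.3, 0, 0, 0, 0, 0, 0.1, 0, 0, 0, 0, 0, 0, 0.1, 0, 0, 0, 0, 0, 0, 0.1])

```text
clock: 36.98
position: [0.5938, 0.2346, 0.2623]
ee_rot: [0.547, 0.447, 0.548, -0.448]
contact_force: [0.3, 0.0, -0.3]
width: 0.0467
```

```bash
python3 - <<'E'
from lid import *
goto([.6446,-.0476,.10],np.radians(11.44))
snap('side','s21.png')
im=cv2.imread('pics/s21.png')[20:140,210:350];cv2.imwrite('pics/s21z.png',cv2.resize(im,None,fx=5,fy=5,interpolation=cv2.INTER_CUBIC))
E
```

```text
yaw 11.4 turn units(4deg) [0.   0.   0.02] shift in START frame /60mm [ 2.707 -0.1    4.778] in TARGET frame [ 2.706 -0.103  4.778]
  yaw 191.4 turn units(4deg) [-4.5e+01 -4.0e-02  0.0e+00] shift in START frame /60mm [ 2.707 -0.1    4.778] in TARGET frame [ 2.706  0.103 -4.778]
pos [593.8 234.6 262.3] yaw 11.46 tilt 0.1 q6 0.07 t 36.98 w 46.7 F [ 0.3  0.  -0.3]
```

View pics/s21z.png

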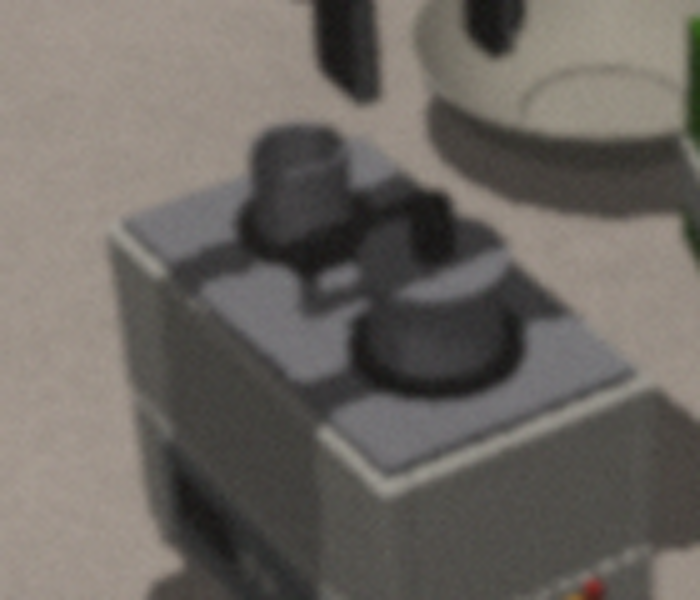

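The large lid sits flat on its beaker. On to the small steel lid.

>>> carry_out(deltas=[0, -0.01, 0.3, 0, 0, 0, 0.2, 0, -0.01, 0.6, 0, 0, 0, 0.2, 0, -0.02, 0.8, 0, 0, 0, 0.2, 0.2, -0.02, 0.8, 0, 0, 0, 0.2, 0.3, -0.02, 0.8, 0, 0, 0, 0.2, 0.4, -0.02, 0.7, 0, 0, 0, 0.2, 0.4, 0, 0.5, 0, 0, 0, 0.2, 0.3, 0, 0.28, 0, 0, 0, 0.2, 0, 0, 0, 0, 0, 0, 0.2, 0, 0, 0, 0, 0, 0, 0.2])

```text
clock: 38.28
position: [0.6457, -0.0467, 0.1681]
ee_rot: [0.548, 0.448, 0.547, -0.447]
contact_force: [0.1, -0.4, -0.3]
width: 0.051
```

```bash
python3 - <<'E'
from lid import *
goto([.6448,-.0475,.0125],np.radians(11.44))
snap('wrist','w22.png')
E
```

```text
yaw 11.4 turn units(4deg) [ 0.01 -0.   -0.01] shift in START frame /60mm [ 2.593 -0.019  0.011] in TARGET frame [ 2.593 -0.017  0.011]
  yaw 191.4 turn units(4deg) [-4.499e+01  2.000e-02 -1.000e-02] shift in START frame /60mm [ 2.593 -0.019  0.011] in TARGET frame [ 2.593  0.017 -0.011]
pos [645.7 -46.7 168.1] yaw 11.49 tilt 0.06 q6 -0.38 t 38.27 w 51.0 F [ 0.1 -0.4 -0.3]
```

View pics/w22.png

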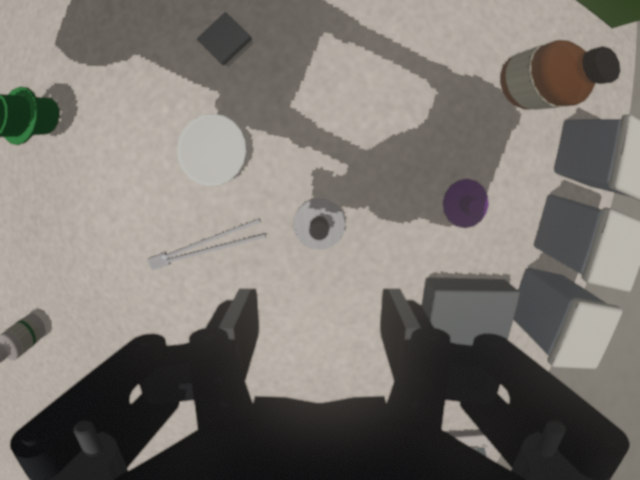

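Wrist view: the small lid's knob, at (320,228), is centred between the fingers, clear of the tweezers and dish. Descend and grip.

>>> carry_out(deltas=[0.5, -0.01, 0.008, 0, 0, 0, 0.2, 0.6, 0, 0, 0, 0, 0, 0.2, 0.6, 0, 0, 0, 0, 0, 0.2, 0.5, 0, 0, 0, 0, 0, 0.2, 0.3, 0, 0, 0, 0, 0, 0.2, 0.09, 0, 0, 0, 0, 0, 0.2, 0, 0, 0, 0, 0, 0, 0.2, 0, 0, 0, 0, 0, 0, 0.2])

```text
clock: 39.33
position: [0.6459, -0.0482, 0.0134]
ee_rot: [0.548, 0.448, 0.547, -0.447]
contact_force: [0.1, 0.2, -0.5]
width: 0.0509
```

```bash
python3 - <<'E'
from lid import *
goto([.6448,-.0475,.0125],np.radians(11.44))
E
```

```text
yaw 11.4 turn units(4deg) [ 0.01  0.01 -0.03] shift in START frame /60mm [ 0.014 -0.016 -0.015] in TARGET frame [ 0.014 -0.016 -0.015]
  yaw 191.4 turn units(4deg) [-4.499e+01  5.000e-02  2.000e-02] shift in START frame /60mm [ 0.014 -0.016 -0.015] in TARGET frame [0.014 0.016 0.015]
pos [645.9 -48.2  13.4] yaw 11.46 tilt 0.15 q6 -0.38 t 39.33 w 50.9 F [ 0.1  0.2 -0.5]
```

>>> carry_out(deltas=[0.01, -0.01, -0.01, 0, 0, 0, -1, 0, 0, 0, 0, 0, 0, -1, 0, 0, 0, 0, 0, 0, -1, 0, 0, 0, 0, 0, 0, -1], newtons=40)

```text
clock: 39.83
position: [0.6445, -0.0477, 0.012]
ee_rot: [0.548, 0.448, 0.547, -0.447]
contact_force: [-1.4, -0.5, 5.1]
width: 0.014
```

>>> carry_out(deltas=[-0.1, 0, 0, 0, 0, 0, -1, -0.4, 0, 0, 0, 0, 0, -1, -0.7, 0, 0, 0, 0, 0, -1, -0.8, 0, 0, 0, 0, 0, -1, -0.8, 0, 0, 0, 0, 0, -1, -0.7, 0, 0, 0, 0, 0, -1, -0.5, 0, 0, 0, 0, 0, -1, -0.2, 0, 0, 0, 0, 0, -1, 0, 0, 0, 0, 0, 0, -1])

```text
clock: 40.95
position: [0.6442, -0.0476, 0.2634]
ee_rot: [0.548, 0.448, 0.547, -0.448]
contact_force: [-0.1, -0.4, -1.1]
width: 0.0146
```

```bash
python3 - <<'E'
from lid import *
goto([.5753,.3288,.265],np.radians(11.44))
E
```

```text
yaw 11.4 turn units(4deg) [ 0.  0. -0.] shift in START frame /60mm [-0.028  0.121 -6.377] in TARGET frame [-0.027  0.119 -6.377]
  yaw 191.4 turn units(4deg) [-4.5e+01  1.0e-02  0.0e+00] shift in START frame /60mm [-0.028  0.121 -6.377] in TARGET frame [-0.027 -0.119  6.377]
pos [644.2 -47.6 263.4] yaw 11.46 tilt 0.02 q6 -0.38 t 40.95 w 14.6 F [-0.1 -0.4 -1.1]
```

>>> carry_out(deltas=[0, 0, -0.3, 0, 0, 0, -1, 0, 0.01, -0.6, 0, 0, 0, -1, 0, 0.02, -0.8, 0, 0, 0, -1, 0, 0.02, -0.85, 0, 0, 0, -1, 0, 0.02, -0.85, 0, 0, 0, -1, 0, 0.02, -0.85, 0, 0, 0, -1, 0, 0.02, -0.85, 0, 0, 0, -1, 0, 0.01, -0.7, 0, 0, 0, -1, 0, 0, -0.4, 0, 0, 0, -1, 0, 0, -0.15, 0, 0, 0, -1])

```text
clock: 42.2
position: [0.5745, 0.3283, 0.2622]
ee_rot: [0.548, 0.446, 0.548, -0.448]
contact_force: [0.1, -0.5, -0.0]
width: 0.0142
```

>>> carry_out(deltas=[0, 0, 0, 0, 0, 0, -1, 0, 0, 0, 0, 0, 0, -1])

```text
clock: 42.45
position: [0.576, 0.3258, 0.2633]
ee_rot: [0.547, 0.448, 0.547, -0.448]
contact_force: [-0.8, 1.3, 0.1]
width: 0.0139
```

```bash
python3 - <<'E'
from lid import *
goto([.5753,.3288,.205],np.radians(11.44))
lid('23',.022)
im=cv2.imread('pics/side_23.png')[0:120,210:350];cv2.imwrite('pics/s23z.png',cv2.resize(im,None,fx=5,fy=5,interpolation=cv2.INTER_CUBIC))
E
```

```text
yaw 11.4 turn units(4deg) [-0.02  0.01  0.  ] shift in START frame /60mm [ 0.972 -0.001 -0.053] in TARGET frame [ 0.972 -0.001 -0.052]
  yaw 191.4 turn units(4deg) [ 4.498e+01  0.000e+00 -2.000e-02] shift in START frame /60mm [ 0.972 -0.001 -0.053] in TARGET frame [0.972 0.001 0.052]
pos [576.  325.8 263.3] yaw 11.37 tilt 0.06 q6 0.21 t 42.45 w 13.9 F [-0.8  1.3  0.1]
top disc circ c [576.1 324.2] r 21.7 mean [575.2 313.6] z [258.1 260.2 262.3] 282
   slope [0.016 0.009 0.26 ]
side disc circ c [574.1 323.7] r 22.9 mean [572.1 317.3] z [257.5 259.8 262.3] 182
   slope [0.005 0.027 0.26 ]
```

View pics/s23z.png

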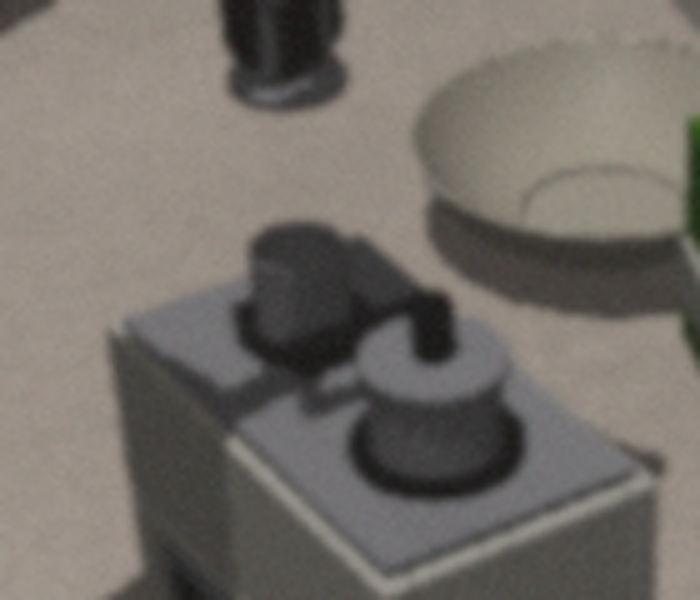

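The small lid is held level above its beaker; the large lid sits squarely beside it. Align and descend.

>>> carry_out(deltas=[0, 0, -0.05, 0, 0, 0, -1, 0.2, 0, 0, 0, 0, 0, -1, 0.3, 0, 0, 0, 0, 0, -1, 0.25, 0, 0, 0, 0, 0, -1, 0.13, 0, 0, 0, 0, 0, -1, 0.03, 0, 0, 0, 0, 0, -1, 0, 0, 0, 0, 0, 0, -1, 0, 0, 0, 0, 0, 0, -1])

```text
clock: 43.55
position: [0.5753, 0.3303, 0.2095]
ee_rot: [0.548, 0.448, 0.547, -0.447]
contact_force: [-0.7, -0.1, -1.2]
width: 0.0143
```

```bash
python3 - <<'E'
from lid import *
goto([.5753,.3288,.1975],np.radians(11.44))
lid('24',.022)
im=cv2.imread('pics/side_24.png')[0:120,210:350];cv2.imwrite('pics/s24z.png',cv2.resize(im,None,fx=5,fy=5,interpolation=cv2.INTER_CUBIC))
E
```

```text
yaw 11.4 turn units(4deg) [ 0.   -0.   -0.02] shift in START frame /60mm [ 0.2   -0.006  0.025] in TARGET frame [ 0.2   -0.006  0.025]
  yaw 191.4 turn units(4deg) [-4.5e+01  3.0e-02 -0.0e+00] shift in START frame /60mm [ 0.2   -0.006  0.025] in TARGET frame [ 0.2    0.006 -0.025]
pos [575.3 330.3 209.5] yaw 11.46 tilt 0.08 q6 0.22 t 43.55 w 14.3 F [-0.7 -0.1 -1.2]
top disc circ c [575.  328.1] r 21.7 mean [575.  317.9] z [203.9 206.4 208.7] 238
   slope [0.008 0.037 0.207]
side disc circ c [573.4 329. ] r 22.0 mean [571.9 321.3] z [202.9 206.1 209.5] 169
   slope [0.015 0.036 0.206]
```

View pics/s24z.png

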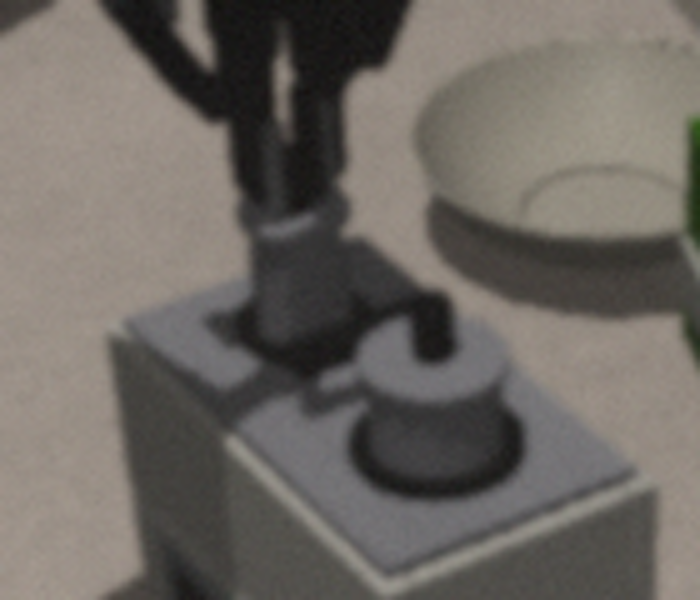

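>>> carry_out(deltas=[0, 0, 0.02, 0, 0, 0, -1, 0.05, 0, 0, 0, 0, 0, -1, 0.05, 0, 0, 0, 0, 0, -1, 0.05, 0, 0, 0, 0, 0, -1, 0.03, 0, 0, 0, 0, 0, -1, 0, 0, 0, 0, 0, 0, -1, 0, 0, 0, 0, 0, 0, -1])

```text
clock: 44.52
position: [0.5753, 0.329, 0.1981]
ee_rot: [0.547, 0.448, 0.547, -0.448]
contact_force: [-0.4, 0.6, -1.8]
width: 0.0143
```

```bash
python3 - <<'E'
from lid import *
goto([.5753,.3288,.197],np.radians(11.44))
lid('25',.022)
E
```

```text
yaw 11.4 turn units(4deg) [ 0.  0. -0.] shift in START frame /60mm [ 0.018 -0.001  0.003] in TARGET frame [ 0.018 -0.001  0.003]
  yaw 191.4 turn units(4deg) [-4.5e+01  1.0e-02  0.0e+00] shift in START frame /60mm [ 0.018 -0.001  0.003] in TARGET frame [ 0.018  0.001 -0.003]
pos [575.3 329.  198.1] yaw 11.46 tilt 0.02 q6 0.21 t 44.52 w 14.3 F [-0.4  0.6 -1.8]
top disc circ c [574.8 325.8] r 21.5 mean [574.8 316.6] z [192.5 194.7 196.9] 221
   slope [ 0.017 -0.012  0.195]
side disc circ c [573.7 328.8] r 23.5 mean [572.1 319.8] z [191.2 194.5 197.5] 168
   slope [0.006 0.025 0.195]
```

>>> carry_out(deltas=[0.025, 0, 0, 0, 0, 0, -1, 0, 0, 0, 0, 0, 0, -1, 0, 0, 0, 0, 0, 0, -0.4, 0, 0, 0, 0, 0, 0, 0.1, 0, 0, 0, 0, 0, 0, 0.1, -0.3, 0, 0, 0, 0, 0, 0.1, -0.6, 0, 0, 0, 0, 0, 0.1, -0.8, 0, 0, 0, 0, 0, 0.1, -0.3, 0, 0, 0, 0, 0, 0.1, 0, 0, 0, 0, 0, 0, 0.1])

```text
clock: 45.88
position: [0.5759, 0.3293, 0.3183]
ee_rot: [0.548, 0.449, 0.547, -0.446]
contact_force: [-0.1, 0.3, -0.7]
width: 0.0468
```

>>> carry_out(deltas=[0, 0, 0.3, 0, 0, 0, 0.1, 0, 0, 0.6, 0, 0, 0, 0.1, 0, 0, 0.7, 0, 0, 0, 0.1, 0, 0, 0.7, 0, 0, 0, 0.1, 0, 0, 0.7, 0, 0, 0, 0.1, 0, 0, 0.5, 0, 0, 0, 0.1, 0, 0, 0.2, 0, 0, 0, 0.1, 0, 0, 0, 0, 0, 0, 0.1])

```text
clock: 46.88
position: [0.619, 0.1106, 0.3154]
ee_rot: [0.546, 0.448, 0.548, -0.448]
contact_force: [-0.7, 0.7, 0.5]
width: 0.0469
```

```bash
python3 - <<'E'
from lid import *
snap('top','t26.png');snap('side','s26.png')
def rim(W,x,y,r,z,d=.004): return W[(np.hypot(W[...,0]-x,W[...,1]-y)<r)&(abs(W[...,2]-z)<d)]
for n,f in(('top','t26'),('side','s26')):
    W=cloud(ld(f))
    for nm,x,y,r in(('L',.594,.2348,.032),('S',.575,.3288,.026)):
        p=rim(W,x,y,r,.194); circ(p,n+' disc '+nm); print(np.round(np.linalg.lstsq(np.c_[p[:,:2]-[x,y],np.ones(len(p))],p[:,2],rcond=None)[0],3))
        circ(rim(W,x,y,.013,.214,.005),n+' knob '+nm)
    p=W[(abs(W[...,2]-.154)<.003)&(W[...,1]>.15)&(W[...,1]<.42)&(W[...,0]<.7)&(W[...,0]>.48)];rect(p,'plate')
im=cv2.imread('pics/s26.png')[0:120,210:350];cv2.imwrite('pics/s26z.png',cv2.resize(im,None,fx=5,fy=5,interpolation=cv2.INTER_CUBIC))
print(readout.get_state()['clock'],readout.get_state()['contact_force'])
E
```

```text
top disc L circ c [595.  234.3] r 28.2 mean [593.9 233.4] z [191.9 194.  196.1] 818
[-0.001  0.002  0.194]
top knob L circ c [594.4 234.2] r 8.0 mean [594.  233.5] z [211.8 215.8 218.1] 91
top disc S circ c [575.6 328.1] r 22.1 mean [574.6 325.9] z [191.8 193.8 196. ] 456
[0.002 0.002 0.194]
top knob S circ c [575.3 327.8] r 7.9 mean [575. 327.] z [210.  215.7 217.5] 95
plate rect c [584.4 281.7] s [118.3 203. ] ang 11.47 z 154.0 4545
side disc L circ c [593.2 234.9] r 28.7 mean [591.2 230.7] z [191.5 193.5 195.6] 394
[0.007 0.012 0.194]
side knob L circ c [592.1 234.6] r 8.4 mean [591.9 233. ] z [209.8 214.5 217. ] 58
side disc S circ c [574.4 329.4] r 23.1 mean [572.6 324.3] z [191.3 193.6 195.6] 203
[-0.001  0.002  0.194]
side knob S circ c [573.4 327. ] r 9.8 mean [573.2 327.1] z [210.2 214.7 216.9] 53
plate rect c [582.4 278.7] s [113.9 206. ] ang 11.64 z 153.6 1931
46.975 [-0.5700744   0.72162299  0.00470808]
```

View pics/s26z.png

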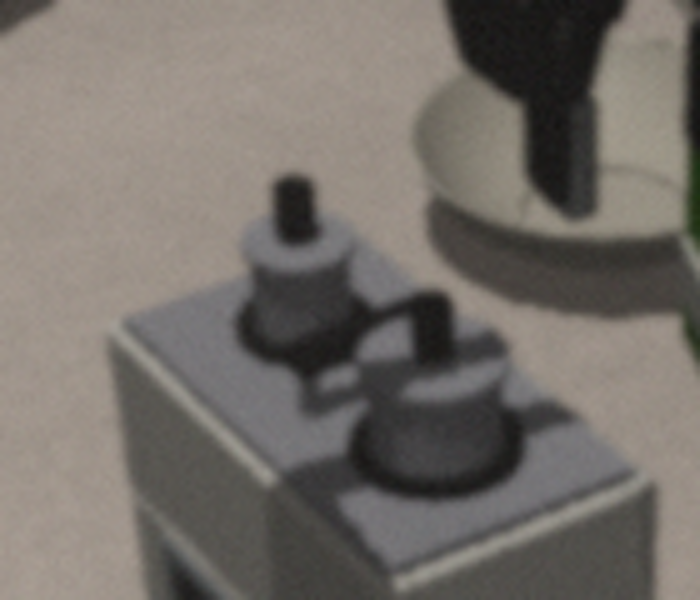

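View pics/t26.png

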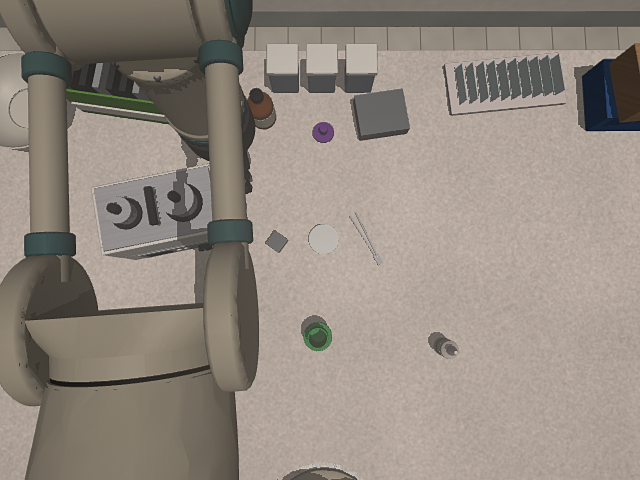

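Both lids are flat at disc height 194 mm, centred over their beakers. The bystanders visible in the top view are at their starting places and nothing touches the arm. Handing in.

```bash
python3 -c "
from rig import job
print(job.sign_off())"
```

```text
the job is handed in; nothing more can be done
None
```

The beaker set is back together on the cleaner, and I handed the job in at about 47 s of the 122 s allowed. `job.sign_off()` gives no verdict, so this rests on my last camera checks.

The cover went on first, then the large and small beakers, then the large and small lids. Each part was lowered until it rested or was within about 1 mm of resting before I let go.

What the last checks showed:

| Check | Measured | Expected |
|---|---|---|
| Cover plate top | 153.6–154.0 mm, about 11.5° | 154 mm, tank at 11.4° |
| Cover centre | within about 2.5 mm of the tank's | within 8 mm |
| Lid disc tops | 193.5–194.0 mm, slopes up to 0.014 | 194 mm, tilt below 0.08 |
| Lid over its beaker (top camera) | about 1 mm off axis | within 6 mm |

- **Camera disagreement:** the top and side cameras differ by about 2 mm in x throughout, which matches their stated calibration. I aligned parts within each camera's own view to avoid carrying that error over.
- **Bystanders:** the culture dish, cover-glass box and oil bottle look to be where they started. The arm hid the blue jar in the last top view. It was in place in the earlier ones, and no later move went near it.
- **Robot:** the gripper was clear of everything, and the tool force read close to zero, within its usual noise of about 1 N.

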